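Raise a sample dish to the camera's mark, hold, and lower it

TASK

Slide the closed sample dish (do not pick it up) from the feed deck onto the lowered lift platform until it rests against both stop pins. Then take the lift by its upright handle, raise it until the platform's top is level with the upper edge of the marker blade, and hold it there still for three seconds while the camera takes its picture. Finally lower the lift gently all the way down (do not let it drop), let go and move clear, with the dish still seated on the platform; leave the hand tester, the fitting and the jar where they are.

Things in the scene. Friction and masses are not known exactly. Their poses are not given: they have to be found in the camera images.
- stand: Fixed viewing stand. Origin: on the bench top, vertically below the seat of the platform. Its +x axis is the feed direction (deck to platform, away from the robot), +y to the left, z up. Base plate 345 x 240 x 10 mm. Feed deck: flat grey block, x -240 to -52 mm, y -100 to +100 mm, top 30 mm above the bench, no rims. A fixed 40 x 40 mm column stands at x = +60, y = -90 mm, 220 mm high, with a small camera on its top (reaching 0.29 m high, x +35 to +125, y -135 to -50 mm).
- seat (a point): Centre of the dish's place on the lift platform, on the platform's top face; moves up with the lift; axes as the stand. Platform: steel plate, x -48 to +67 mm, y -50 to +50 mm from here, 8 mm thick; lowered, its top is 29 mm above the bench, 1 mm below the deck, with a 4 mm gap between them. Two upright stop pins, 8 mm diameter and 12 mm high, stand at x = +32.6, y = +27.3 and -27.3 mm; a dish touching both is centred here.
- dish_center (a point): Centre of the loose closed dish, half-way up. White round flat dish, 76 mm diameter, 18 mm high, about 120 g, lying flat on the feed deck; too wide for a good grasp, so push it on its side wall.
- handle (a point): Grip point of the lift's handle: a black upright flat bar, 30 mm along the stand's x, 13 mm along the stand's y, its top 16 mm above this point, free from the platform's level up to the top. At x = 0, y = +90, z = +38 mm from the seat; fixed to the lift platform.
- lift (a joint): Height of the lift platform above its lowered position, m, 0 to 0.15, vertical slide. The lift with dish takes about 6 N to raise and drops back down by itself when let go, so it must be held at the mark and guided down.
- mark (a point): Upper edge of the tip of the black marker blade (4 mm thick) clamped on the far face of the column at x = +84 mm, reaching towards +y to y = -20 mm of the stand: its height, 70 to 120 mm above the lowered platform's top, is the viewing height for the platform's top face (the seat).
- tester: Red hand tester, 160 x 85 x 34 mm, lying on the bench right of the stand; origin at the centre of its underside, long side along its x. Leave alone.
- fitting: Steel hydraulic fitting, 42 mm diameter, 62 mm high, upright on the bench left of the stand; origin at the centre of its underside. Leave alone.
- bottle: Amber glass jar with black cap, 54 mm diameter, 100 mm high, upright on the bench left of the stand; origin at the centre of its underside. Leave alone.

How it is judged:
By the outcome, as a careful person would: the job done as asked, in the order asked, and still so for the second after the job is handed in, with the robot touching nothing.
It also fails if it takes over 70 s, if anything falls off the work surface, if the arm or the gripper's body presses on something with over 40 N, if the wrist force passes 120 N, or if a joint passes its speed limit or range.

ROBOT

A 6-joint arm with a two-finger parallel gripper is mounted at the origin on the work surface. World frame = base frame: x ahead of the robot, y to its left, z up, the work surface at z = 0. Lengths are in m, angles in rad, forces in N, time in s.
With the tool pointing down it reaches from about 0.4 to 0.925 m from the base axis. Payload 3.4 kg.
Tool frame: the origin (TCP) lies at the very end of the fingers, on their centre line; the grasp point (between the pads) lies 19 mm behind it; x points along the fingers, y is the direction in which the jaws open and shut, and the axes are right-handed (so a half turn about x gives the same grasp; the last joint's range is limited). The gripper opens to 85 mm and grips with 20 to 120 N. Pads are 22 mm wide; open, the fingers measure 114 mm over their backs; the gripper's body (76 mm by 85 mm) begins 54 mm behind the grasp point. The pads swing forward as they close: fully open they stand 13 mm farther back than shut.
Start: joints at [1.038, 0.307, 1.506, -0, 1.328, -0.073], TCP at [0.255, 0.516, 0.231] pointing down, gripper open.
Joint ranges: [-3.12, 3.12], [-1.05, 2.28], [0.14, 2.33], [-1.42, 4.57], [0.1, 2.73], [-2.68, 2.68]. Speed limits (rad/s): [2.57, 2.57, 3.14, 3.14, 3.14, 3.14].

INTERFACE

Orientations are given as a unit quaternion [x, y, z, w].
In Python, from cell import bot gives the robot as it stands.
- The arm moves only by the tool drive_tool, never from a script. Its argument "motion" is a list that holds one entry, the list of rows, each a list of 7 numbers: the shift along the world's x, y, z in mm, then the turn, a rotation vector about the world's x, y, z in rad, then the opening, from 0 (shut) to 1 (fully open). In form: [[[tx, ty, tz, ax, ay, az, hand], ...]]. A call has 1 to 8 rows; each row shifts and turns the commanded pose from where the row before left it; what a row does not reach is not made up. A row lasts 1/8 s, in which the tool goes at most 62.5 mm and 10.7 degrees, less where a joint would pass 70% of its speed; a pose out of reach is approached as far as the arm can. A call is refused whole if a number of a shift passes 62.5 or a number of a turn 0.188, either way. A call with a gripper value outside its range is refused whole. The fingers move at their own pace and stop on an object; the grip force is fixed at half the most. Time passes only in rows, so rows that do not move let the fingers close. It gives the time, the measured TCP pose, the force and the opening at its end, in the units of the state.
- bot.observe(): the state, without advancing time (a new reading comes with each control period).
- bot.get_image(name): name is "side" or "top" or "wrist"; returns the picture (400x640x3 uint8, red, green, blue); there is no depth.
- bot.camera_info(name): a dict with "fx", "fy", "cx", "cy" (pixels), "rvec" (rotation vector, rad) and "tvec" (3), from world to camera coordinates, as OpenCV has them. Camera axes: x right, y down, z forward; pixel columns grow to the right and rows downward; lengths in m; the calibration is good to about 2 mm. A picture is of the moment at which its call begins: read the wrist's pose just before it. camera_info takes no time and is no camera call; for the wrist camera it gives the pose at the moment of the call.
- bot.hand_in(): hands the job in, once; it reports no verdict.
Trained networks look in the newest picture that a camera, given by its name, has taken for a name from the list of things; names that differ only in an ending like _2 or _b are one class to them, and where a whole thing is asked for, a point or a joint stands for the part that bears it (a point fixed in the world has none). Each returns a list of dicts, best first, with "score" (0 to 1); they miss things now and then, are a little off and sometimes report something else, mostly with a low value. They report only what shows in the picture. A call takes as long as a camera call.
- bot.masks_of(camera, target): "region" (400x640 bool, what is visible of it) and "centre" ([column, row] in pixels, amid what is visible of it).
The state is a dict: "time": time; "qpos": joint angles; "dq": joint speeds; "effort": joint torques, N m; "tool_pos": TCP position; "eef_rot": TCP orientation; "force": force on the tool from outside, world axes, zero at the start; "wrist_torque": the same for the moment, N m; "finger_gap": finger opening in m.
Only numpy, scipy, OpenCV 4.12 (cv2) and the standard library are available. Lean on these libraries where they do the work, as an engineer would, in place of code of your own. Each camera call takes 0.05 s, during which the arm holds its last target.

## Working session

There is one attempt and no reset: what is moved stays moved. The work goes in short steps, Python scripts to look and compute and a tool call to move; the robot and the scene stay as the last step left them, time stands still between calls to the robot, and variables do not carry over. Pictures are saved under pics/ and viewed, and the job is handed in when it is done.

Besides the shell and the picture viewer there is one more tool, called after "Request:" as a command line: name --argument value ..., lists and objects as JSON in quotes. drive_tool: Moves the arm, as the interface text tells. Its arguments: {"type":"object","properties":{"motion":{"type":"array","items":{"type":"array","items":{"type":"array","items":{"type":"number"}}}}},"required":["motion"]}

```bash
mkdir -p pics; ls
python3 - <<'E'
from cell import bot
import cv2
s=bot.observe();print(s)
for n in("side","top"):
    im=bot.get_image(n);cv2.imwrite(f"pics/{n}0.png",im[:,:,::-1]);print(n,bot.camera_info(n))
E
```

```text
pics
{'time': 0.0, 'qpos': array([ 1.03848445e+00,  3.07556113e-01,  1.50772337e+00,  5.79077827e-05,
        1.32841065e+00, -7.34989885e-02]), 'dq': array([ 0.0009317 ,  0.00030876,  0.00057293,  0.00040758, -0.00014618,
        0.00079088]), 'effort': array([ 3.57696736e-04, -4.57547593e+01, -2.51921618e+01, -2.96878770e-04,
        1.32277678e-02, -3.11114275e-05]), 'tool_pos': array([0.25428942, 0.51490059, 0.23037188]), 'eef_rot': array([ 0.16009861,  0.68882034, -0.16150237,  0.68834   ]), 'force': array([ 0.34753312,  0.12802191, -0.54711235]), 'wrist_torque': array([ 0.02886145, -0.0103643 , -0.03431725]), 'finger_gap': 0.08577940560688949}
side {'fx': 434.99879295559793, 'fy': 434.99879295559793, 'cx': 317.8940192885539, 'cy': 197.38162472328926, 'rvec': array([ 2.03307791, -0.67111063,  0.35411864]), 'tvec': array([-0.46813577,  0.3234557 ,  0.58465376])}
top {'fx': 376.25520913902574, 'fy': 376.25520913902574, 'cx': 317.9526281797554, 'cy': 199.4816718045133, 'rvec': array([ 2.14482751, -2.20549421,  0.14478291]), 'tvec': array([0.05382198, 0.59882715, 0.85987946])}
```

View pics/side0.png

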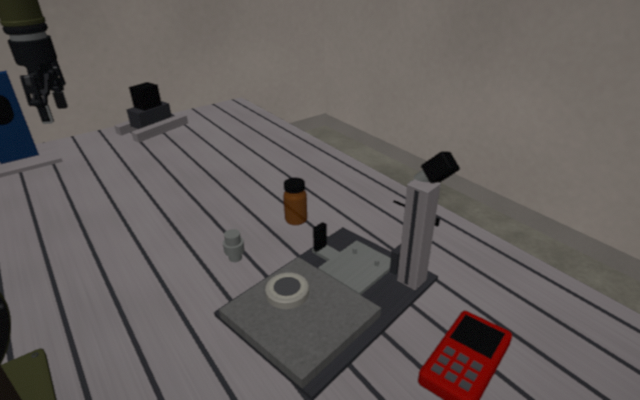

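View pics/top0.png

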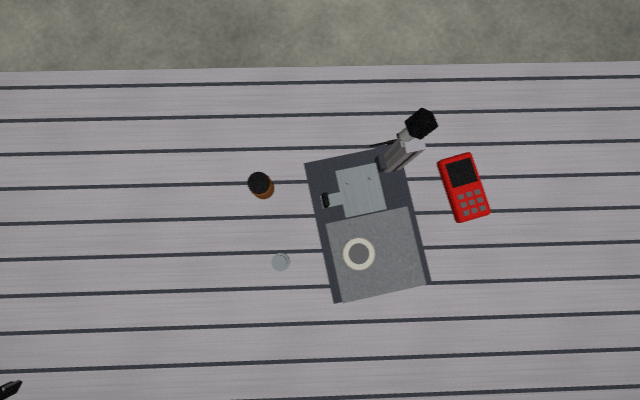

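```bash
cat > h.py <<'E'
from cell import bot
import cv2,numpy as np
from scipy.spatial.transform import Rotation as R
def cam(n):
    c=bot.camera_info(n);K=np.array([[c['fx'],0,c['cx']],[0,c['fy'],c['cy']],[0,0,1]])
    return K,np.array(c['rvec']),np.array(c['tvec'])
def onplane(n,uv,z):
    K,r,t=cam(n);M=R.from_rotvec(r).as_matrix();C=-M.T@t
    d=M.T@np.linalg.inv(K)@np.array([uv[0],uv[1],1.]);return C+d*(z-C[2])/d[2]
def proj(n,P):
    K,r,t=cam(n);return cv2.projectPoints(np.array(P,float).reshape(-1,1,3),r,t,K,None)[0].reshape(-1,2)
E
python3 - <<'E'
from h import *
print([ (n,-R.from_rotvec(bot.camera_info(n)['rvec']).as_matrix().T@bot.camera_info(n)['tvec']) for n in('side','top')])
for n in("side","top"):
  for t in("stand","dish_center","handle","seat","mark","tester","fitting","bottle"):
    try: r=bot.masks_of(n,t)
    except Exception as e: print(n,t,e);continue
    for q in r[:2]:
        ys,xs=np.nonzero(q['region']);print(n,t,round(q['score'],2),np.round(q['centre'],1),len(xs),xs.min(),xs.max(),ys.min(),ys.max())
        print('   ',[np.round(onplane(n,q['centre'],z),3)[:2] for z in(0,.03,.048)])
print(bot.observe()['time'])
E
```

```text
[('side', array([ 0.19250289, -0.54731441,  0.57357151])), ('top', array([0.50228392, 0.05877971, 0.91931456]))]
side stand 0.87 [340.3 300. ] 21907 214 458 152 399
    [array([ 0.558, -0.099]), array([ 0.538, -0.122]), array([ 0.527, -0.136])]
side dish_center 0.56 [286.7 292. ] 1304 265 308 273 309
    [array([ 0.491, -0.022]), array([ 0.475, -0.05 ]), array([ 0.466, -0.066])]
side handle 0.86 [355.1 262.2] 2986 312 400 222 294
    [array([ 0.647, -0.034]), array([ 0.624, -0.061]), array([ 0.609, -0.077])]
side seat 0.87 [357.5 263.9] 2987 312 399 222 294
    [array([ 0.648, -0.041]), array([ 0.624, -0.067]), array([ 0.61 , -0.083])]
side tester 0.79 [468.2 358.9] 5352 417 511 311 399
    [array([ 0.638, -0.318]), array([ 0.615, -0.33 ]), array([ 0.601, -0.337])]
side fitting 0.93 [230.  245.2] 521 223 243 229 261
    [array([0.47 , 0.171]), array([0.455, 0.134]), array([0.446, 0.111])]
side bottle 0.83 [292.8 202.3] 998 284 306 178 225
    [array([0.672, 0.235]), array([0.647, 0.194]), array([0.632, 0.169])]
side bottle 0.5 [354.4 264.3] 3049 312 400 222 293
    [array([ 0.642, -0
[... 395 characters left out ...]
-0.068]), array([ 0.615, -0.064]), array([ 0.613, -0.061])]
top seat 0.66 [359.2 191.3] 2429 321 385 154 216
    [array([ 0.621, -0.066]), array([ 0.617, -0.062]), array([ 0.615, -0.06 ])]
top mark 0.26 [358.8 192.3] 2506 320 385 154 216
    [array([ 0.619, -0.065]), array([ 0.615, -0.061]), array([ 0.613, -0.059])]
top tester 0.67 [464.7 186.7] 2510 436 491 152 222
    [array([ 0.626, -0.33 ]), array([ 0.622, -0.317]), array([ 0.619, -0.31 ])]
top fitting 0.83 [278.9 261.8] 273 271 288 252 270
    [array([0.455, 0.135]), array([0.457, 0.132]), array([0.458, 0.131])]
top bottle 0.8 [260.2 186.1] 558 246 273 172 198
    [array([0.641, 0.177]), array([0.636, 0.174]), array([0.633, 0.171])]
0.9
```

Run:
```python
import cv2
a=cv2.imread('pics/top0.png')[100:310,290:445];cv2.imwrite('pics/z1.png',cv2.resize(a,None,fx=2.8*1,fy=2.8,interpolation=cv2.INTER_CUBIC)); 
a=cv2.imread('pics/side0.png')[145:395,205:465];cv2.imwrite('pics/z2.png',cv2.resize(a,None,fx=2.4,fy=2.4,interpolation=cv2.INTER_CUBIC))
```

```text
(no output)
```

View pics/z1.png

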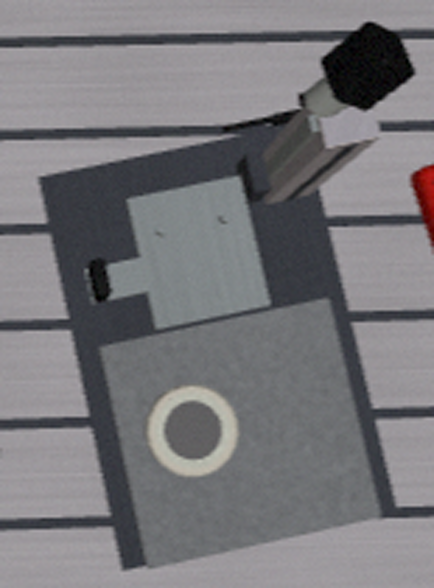

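View pics/z2.png

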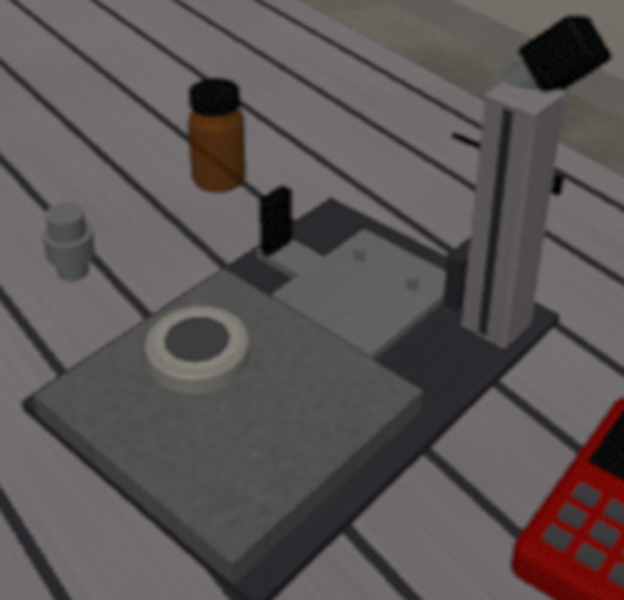

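```bash
cat > fit.py <<'E'
from h import *
from scipy.optimize import least_squares
T=lambda p,s,ox,oy:[(p[0]+.5)/s-.5+ox,(p[1]+.5)/s-.5+oy]
deck=[[-.052,.1,.03],[-.052,-.1,.03],[-.24,-.1,.03],[-.24,.1,.03]]
pl=[[.067,.05,.029],[.067,-.05,.029],[-.048,-.05,.029],[-.048,.05,.029]]
ob=[]
for P,p in zip(deck+pl,[(100,347),(329,298),(383,516),(148,568),(127,198),(241,175),(271,305),(156,328)]): ob.append(('top',P,T(p,2.8,290,100)))
for P,p in zip(deck+[pl[0],pl[2]],[(225,270),(423,396),(233,565),(30,402),(363,231),(373,355)]): ob.append(('side',P,T(p,2.4,205,145)))
def W(v,P):
    P=np.atleast_2d(P);c,s=np.cos(v[2]),np.sin(v[2]);return np.c_[v[0]+c*P[:,0]-s*P[:,1],v[1]+s*P[:,0]+c*P[:,1],P[:,2]]
def res(v,cams=('top','side')): return np.concatenate([(proj(n,W(v,P))[0]-p) for n,P,p in ob if n in cams])
if __name__=="__main__":
  for c in(('top','side'),('top',),('side',)):
    r=least_squares(res,[.6,-.08,-.2],args=(c,));print(c,r.x.round(4),np.round(r.fun.reshape(-1,2),1).tolist())
    v=r.x
    if len(c)==2: np.save('v.npy',v)
  v=np.load('v.npy')
  print('handle',W(v,[0,.09,.067]),'mark bench',W(v,[.084,-.02,0]))
  # mark height: side tip
  m=T((453,135),2.4,205,145);mt=T((224,128),2.8,290,100)
  for h in np.arange(.09,.16,.005): print(round(h,3),proj('side',W(v,[.084,-.02,h]))[0]-m,proj('top',W(v,[.084,-.02,h]))[0]-mt)
  # dish
  for n in('top','side'):
    q=bot.masks_of(n,'dish_center')[0];ys,xs=np.nonzero(q['region'])
    def f(d):
        a=np.linspace(0,2*np.pi,60);pts=[[d[0]+.038*np.cos(t),d[1]+.038*np.sin(t),z] for z in(.03,.048) for t in a]
        uv=proj(n,pts);hu=cv2.convexHull(uv.astype(np.float32));M=np.zeros((400,640),np.uint8);cv2.fillPoly(M,[np.round(hu*16).astype(np.int32)],1,shift=4)
        y,x=np.nonzero(M);return [x.mean()-xs.mean(),y.mean()-ys.mean()],len(x),len(xs)
    d=least_squares(lambda d:f(d)[0],[.47,-.05],diff_step=.02).x
    M=W([0,0,-v[2]],[d[0]-v[0],d[1]-v[1],0])
    print(n,'dish',d,'stand frame',M,f(d))
E
python3 fit.py
```

```text
('top', 'side') [ 0.6131 -0.0693  0.1875] [[0.8, -0.4], [0.7, -0.8], [0.7, -0.4], [1.3, 0.2], [0.7, 0.0], [0.3, -0.4], [0.7, -0.5], [1.0, 0.3], [-1.2, -0.1], [-0.6, -1.7], [-0.5, 0.3], [0.6, -2.3], [-0.4, -0.5], [-1.6, 0.4]]
('top',) [ 0.6127 -0.0678  0.1825] [[-0.0, -0.4], [0.1, -0.4], [-0.3, 0.2], [0.1, 0.3], [0.2, 0.1], [-0.2, -0.1], [-0.0, -0.1], [0.2, 0.4]]
('side',) [ 0.6131 -0.0711  0.1882] [[-0.8, 0.4], [0.1, -1.1], [0.3, 1.3], [1.0, -1.6], [0.1, -0.1], [-0.9, 1.0]]
handle [[0.5963622  0.01911407 0.067     ]] mark bench [[ 0.6993916  -0.07330315  0.        ]]
0.09 [-2.86490446 24.85387471] [-3.55997692  6.25446482]
0.095 [-2.67870594 22.70910407] [-3.22909461  5.72710581]
0.1 [-2.49133173 20.55079089] [-2.89429321  5.19350058]
0.105 [-2.30277065 18.3788065 ] [-2.55550269  4.65353749]
0.11 [-2.11301138 16.19302059] [-2.21265131  4.10710222]
0.115 [-1.92204248 13.99330119] [-1.86566562  3.55407772]
0.12 [-1.72985234 11.77951465] [-1.5144704   2.99434407]
0.125 [-1.53642921  9.55152559] [-1.15898857  2.42777843]
0.13 [-1.34176118  7.3091969 ] [-0.79914116  1.85425496]
0.135 [-1.1458362  5.0523897] [-0.43484726  1.27364468]
0.14 [-0.94864205  2.7809633 ] [-0.06602394  0.68581544]
0.145 [-0.75016635  0.49477519] [0.30741379 0.09063176]
0.15 [-0.55039659 -1.806319  ] [ 0.68555309 -0.51204526]
0.155 [-0.34932006 -4.12246553] [ 1.0684833  -1.12235802]
0.16 [-0.14692389 -6.45381258] [ 1.45629606 -1.74045257]
top dish [ 0.47136552 -0.04980552] stand frame [[-0.13565143  0.04558414  0.        ]] ([np.float64(0.03187565858797825), np.float64(0.01860145182061501)], 936, 876)
side dish [ 0.47280282 -0.05382038] stand frame [[-0.13498758  0.04137175  0.        ]] ([np.float64(-0.014562536072332932), np.float64(0.020490156260052572)], 1435, 1304)
```

```bash
cat > plan.py <<'E'
from fit import *
V=np.array([.613,-.0690,.1845])
def tgt(px,py,z,sgn=1):
    y=sgn*np.array([-np.sin(V[2]),np.cos(V[2]),0]);x=np.array([0,0,-1.]);Rm=np.c_[x,y,np.cross(x,y)]
    return W(V,[px,py,z])[0],Rm
def delta(px,py,z,sgn=1):
    s=bot.observe();p,Rm=tgt(px,py,z,sgn);R0=R.from_quat(s['eef_rot'])
    print('t',round(s['time'],2),'TCP',s['tool_pos'].round(4),'stand',W([0,0,-V[2]],s['tool_pos']-np.r_[V[:2],0])[0].round(4),'F',s['force'].round(1),'gap',round(s['finger_gap'],4))
    print('d mm',((p-s['tool_pos'])*1000).round(1),'rv',(R.from_matrix(Rm)*R0.inv()).as_rotvec().round(3))
E
python3 - <<'E'
from plan import *
print(R.from_quat(bot.observe()['eef_rot']).as_matrix().round(2))
delta(-.185,.0435,.2,1);delta(-.185,.0435,.2,-1)
E
```

```text
[[ 0.    0.44  0.9 ]
 [ 0.    0.9  -0.44]
 [-1.    0.    0.  ]]
t 1.0 TCP [0.2547 0.5155 0.2313] stand [-0.245   0.6404  0.2313] F [-0.3  0.1 -0.1] gap 0.0854
d mm [ 168.5 -575.7  -31.3] rv [-0.     0.     0.643]
t 1.0 TCP [0.2547 0.5155 0.2313] stand [-0.245   0.6404  0.2313] F [-0.3  0.1 -0.1] gap 0.0854
d mm [ 168.5 -575.7  -31.3] rv [ 0.     0.    -2.498]
```

Request:
drive_tool --motion '[[[30,-48,0,0,0,0.107,0.59],[30,-48,0,0,0,0.107,0.59],[30,-48,0,0,0,0.107,0.59],[30,-48,0,0,0,0.107,0.59],[30,-48,0,0,0,0.107,0.59],[18,-48,0,0,0,0.107,0.59],[0,-48,0,0,0,0,0.59],[0,-48,0,0,0,0,0.59]]]'

```text
time: 2.0
tool_pos: [0.423, 0.1299, 0.2314]
eef_rot: [-0.065, 0.704, 0.065, 0.704]
force: [1.3, -0.1, 0.7]
finger_gap: 0.0504
```

Request:
drive_tool --motion '[[[0,-48,0,0,0,0,0.59],[0,-48,0,0,0,0,0.59],[0,-48,0,0,0,0,0.59],[0,-48,0,0,0,0,0.59],[0,0,0,0,0,0,0.59],[0,0,0,0,0,0,0.59]]]'

```text
time: 2.75
tool_pos: [0.4225, -0.0602, 0.2313]
eef_rot: [-0.064, 0.704, 0.065, 0.704]
force: [-0.2, -0.2, 0.2]
finger_gap: 0.0506
```

Run:
```python
from plan import *
delta(-.185,.0435,.1)
im=bot.get_image('wrist');cv2.imwrite('pics/w1.png',im[:,:,::-1]);print(bot.camera_info('wrist'))
for t in('dish_center','handle','seat','mark'):
  for q in bot.masks_of('wrist',t)[:1]: print(t,q['score'],q['centre'],q['region'].sum())
```

```text
t 2.75 TCP [ 0.4225 -0.0602  0.2313] stand [-0.1856  0.0436  0.2313] F [-0.2 -0.2  0.2] gap 0.0506
d mm [ 6.000e-01  1.000e-01 -1.313e+02] rv [-0.001 -0.     0.003]
{'fx': 309.9805682391308, 'fy': 309.9805682391308, 'cx': 322.31132532600355, 'cy': 197.41000330944013, 'rvec': array([-1.89303105, -2.27603635, -0.30012533]), 'tvec': array([ 0.13627534, -0.42392354,  0.27544968])}
dish_center 0.56 [319.8, 219.3] 3420
handle 0.81 [304.3, 310.5] 4337
seat 0.72 [308.6, 311.7] 4426
mark 0.48 [291.6, 202.7] 31280
```

View pics/w1.png

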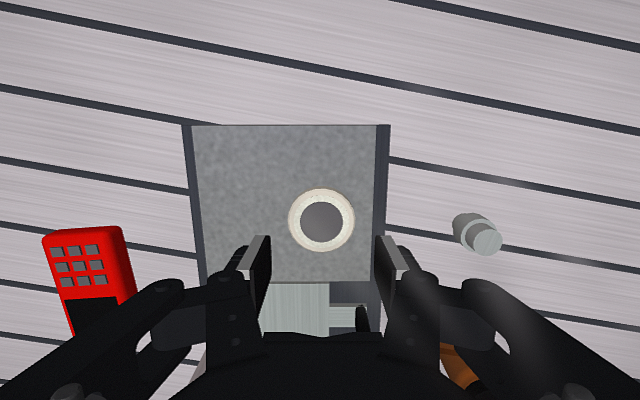

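Run:
```python
from plan import *
print('dish top',onplane('wrist',(321,220),.048))
d=[deck[3],deck[2],deck[1],deck[0]]
obs=np.array([(389,125),(191,125),(206.5,282),(369.5,282)])
f=lambda v:(proj('wrist',W(v,d))-obs).ravel()
r=least_squares(f,V);print(r.x,r.fun.round(1))
p=onplane('wrist',(321,220),.048)
print(W([0,0,-r.x[2]],p-np.r_[r.x[:2],0]))
a=cv2.imread('pics/w1.png')[100:340,160:420];cv2.imwrite('pics/w1z.png',cv2.resize(a,None,fx=2.4,fy=2.4,interpolation=cv2.INTER_CUBIC))
```

```text
dish top [ 0.46974849 -0.0526927   0.048     ]
[ 0.61252467 -0.06645682  0.16585361] [-8.5  2.3  5.3 -1.3  2.8 -2.7  0.8  0. ]
[[-0.1385446   0.03714677  0.048     ]]
```

View pics/w1z.png

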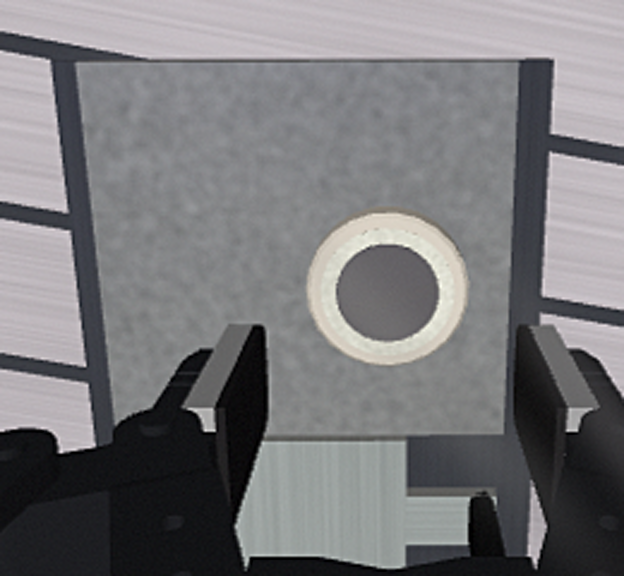

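Run:
```python
from plan import *
d=[deck[3],deck[2],deck[1],deck[0]]
obs=np.array([T(p,2.4,160,100) for p in[(518,60),(76,62),(114,438),(503,434)]])
f=lambda v:(proj('wrist',W(v,d))-obs).ravel()
r=least_squares(f,V);print(r.x,r.fun.round(1))
c=T((387,288),2.4,160,100);print(c)
p=onplane('wrist',c,.048);print(p)
print(W([0,0,-r.x[2]],p-np.r_[r.x[:2],0]))
```

```text
[ 0.61275495 -0.06689463  0.18843144] [-0.3  0.6 -0.3  0.3  0.9 -1.2 -0.3 -0.1]
[320.95833333333337, 219.70833333333334]
[ 0.46941945 -0.05280125  0.048     ]
[[-0.13815841  0.04069329  0.048     ]]
```

```bash
sed -i 's/^V=.*/V=np.array([.6128,-.0680,.186])/' plan.py; python3 -c "
from plan import *
delta(-.187,.042,.036)"
```

```text
t 3.0 TCP [ 0.4227 -0.0594  0.2313] stand [-0.1853  0.0437  0.2313] F [ 0.3 -0.2 -0.2] gap 0.0503
d mm [  -1.4   -1.9 -195.3] rv [-0.    -0.     0.001]
```

Request:
drive_tool --motion '[[[-1,-2,-45,0,0,0,0.59],[0,0,-45,0,0,0,0.59],[0,0,-45,0,0,0,0.59],[0,0,-30,0,0,0,0.59],[0,0,-15,0,0,0,0.59],[0,0,-10,0,0,0,0.59],[0,0,-5,0,0,0,0.59],[0,0,0,0,0,0,0.59]]]'

```text
time: 4.0
tool_pos: [0.4219, -0.0623, 0.0364]
eef_rot: [-0.065, 0.704, 0.065, 0.704]
force: [-0.0, 0.4, 0.5]
finger_gap: 0.0504
```

Run:
```python
from plan import *
delta(-.187,.042,.036)
im=bot.get_image('side');cv2.imwrite('pics/s2.png',cv2.resize(im[150:400,180:480,::-1],None,fx=2.4,fy=2.4))
im=bot.get_image('wrist');cv2.imwrite('pics/w2.png',im[:,:,::-1])
```

```text
t 4.0 TCP [ 0.4219 -0.0623  0.0364] stand [-0.1865  0.0409  0.0364] F [-0.   0.4  0.5] gap 0.0504
d mm [-0.7  1.  -0.4] rv [0.    0.    0.002]
```

View pics/s2.png

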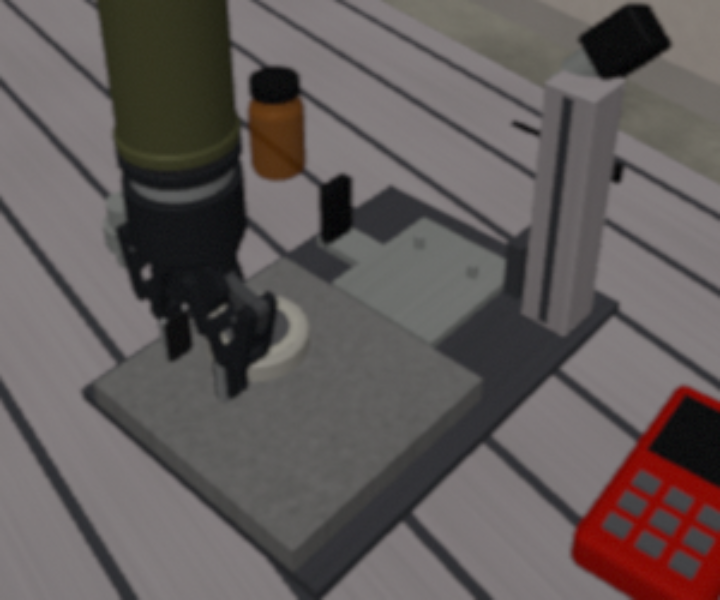

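View pics/w2.png

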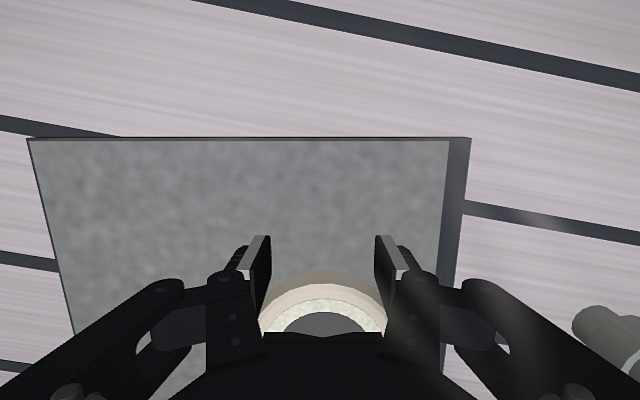

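Request:
drive_tool --motion '[[[4,0.8,-2,0,0,0,0.59],[4,0.8,0,0,0,0,0.59],[4.5,-0.5,0,0,0,0,0.59],[5.5,-1.2,0,0,0,0,0.59],[6,-1.4,0,0,0,0,0.59],[6,-1.4,0,0,0,0,0.59],[6,-1.4,0,0,0,0,0.59],[6,-1.4,0,0,0,0,0.59]]]'

```text
time: 5.1
tool_pos: [0.4642, -0.0683, 0.0343]
eef_rot: [-0.065, 0.704, 0.065, 0.704]
force: [-0.5, -0.0, -0.2]
finger_gap: 0.0504
```

Run:
```python
from plan import *
delta(-.08,0,.034)
im=bot.get_image('side');cv2.imwrite('pics/s3.png',cv2.resize(im[150:400,180:480,::-1],None,fx=2.4,fy=2.4))
```

```text
t 5.1 TCP [ 0.4642 -0.0683  0.0343] stand [-0.1461  0.0272  0.0343] F [-0.5 -0.  -0.2] gap 0.0504
d mm [ 70.  -14.5  -0.3] rv [0.    0.    0.003]
```

View pics/s3.png

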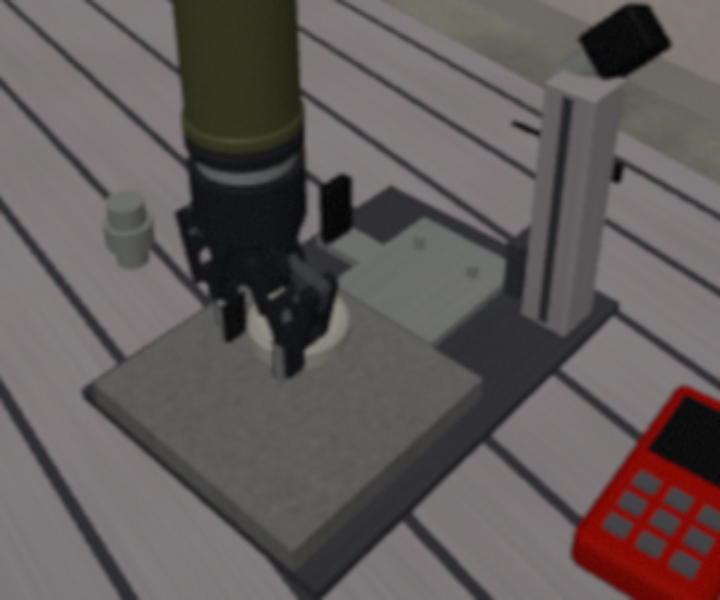

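Request:
drive_tool --motion '[[[6,-1.3,0,0,0,0,0.59],[6,-1.3,0,0,0,0,0.59],[6,-1.3,0,0,0,0,0.59],[6,-1.3,0,0,0,0,0.59],[6,-1.3,0,0,0,0,0.59],[6,-1.3,0,0,0,0,0.59],[6,-1.3,0,0,0,0,0.59],[6,-1.3,0,0,0,0,0.59]]]'

```text
time: 6.15
tool_pos: [0.5121, -0.0787, 0.0343]
eef_rot: [-0.065, 0.704, 0.065, 0.704]
force: [-0.4, 0.6, 0.8]
finger_gap: 0.0501
```

Request:
drive_tool --motion '[[[6,-1.3,0,0,0,0,0.59],[6,-1.3,0,0,0,0,0.59],[5,-1,0,0,0,0,0.59],[5,-0.5,0,0,0,0,0.59],[0,0,0,0,0,0,0.59]]]'

```text
time: 6.78
tool_pos: [0.5346, -0.0829, 0.0344]
eef_rot: [-0.065, 0.704, 0.065, 0.705]
force: [-0.5, 0.3, 0.5]
finger_gap: 0.0504
```

Run:
```python
from plan import *
delta(-.04,0,.034)
im=bot.get_image('side');cv2.imwrite('pics/s4.png',cv2.resize(im[150:400,180:480,::-1],None,fx=2.4,fy=2.4))
im=bot.get_image('top');cv2.imwrite('pics/t4.png',cv2.resize(im[100:310,290:445,::-1],None,fx=2.8,fy=2.8))
```

```text
t 6.78 TCP [ 0.5346 -0.0829  0.0344] stand [-0.0796 -0.0001  0.0344] F [-0.5  0.3  0.5] gap 0.0504
d mm [38.9  7.5 -0.4] rv [0.    0.001 0.003]
```

View pics/s4.png

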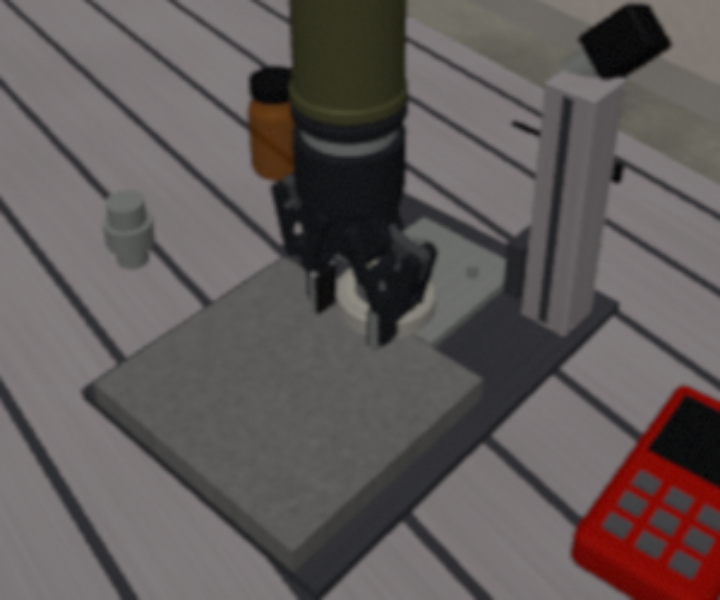

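View pics/t4.png

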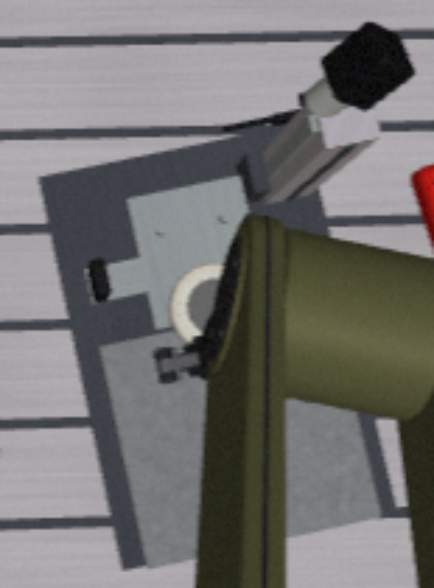

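Request:
drive_tool --motion '[[[4,0.8,0,0,0,0,0.59],[4,0.8,0,0,0,0,0.59],[4,0.8,0,0,0,0,0.59],[4,0.8,0,0,0,0,0.59],[4,0.8,0,0,0,0,0.59],[4,0.8,0,0,0,0,0.59],[4,0.7,0,0,0,0,0.59],[4,0.7,0,0,0,0,0.59]]]'

```text
time: 7.88
tool_pos: [0.5658, -0.0764, 0.0343]
eef_rot: [-0.065, 0.704, 0.065, 0.704]
force: [-0.4, -0.6, 0.1]
finger_gap: 0.0504
```

Request:
drive_tool --motion '[[[1.5,0.3,0,0,0,0,0.59],[1,0.2,0,0,0,0,0.59],[1,0.2,0,0,0,0,0.59],[0,0,0,0,0,0,0.59]]]'

```text
time: 8.38
tool_pos: [0.5692, -0.0758, 0.0343]
eef_rot: [-0.065, 0.704, 0.065, 0.704]
force: [-0.4, 0.3, -0.2]
finger_gap: 0.0504
```

Run:
```python
from plan import *
delta(-.04,0,.034)
im=bot.get_image('side');cv2.imwrite('pics/s5.png',cv2.resize(im[150:400,180:480,::-1],None,fx=2.4,fy=2.4))
im=bot.get_image('top');cv2.imwrite('pics/t5.png',cv2.resize(im[140:240,310:410,::-1],None,fx=5,fy=5))
```

```text
t 8.38 TCP [ 0.5692 -0.0758  0.0343] stand [-0.0443  0.0005  0.0343] F [-0.4  0.3 -0.2] gap 0.0504
d mm [ 4.3  0.4 -0.3] rv [-0.     0.     0.003]
```

View pics/s5.png

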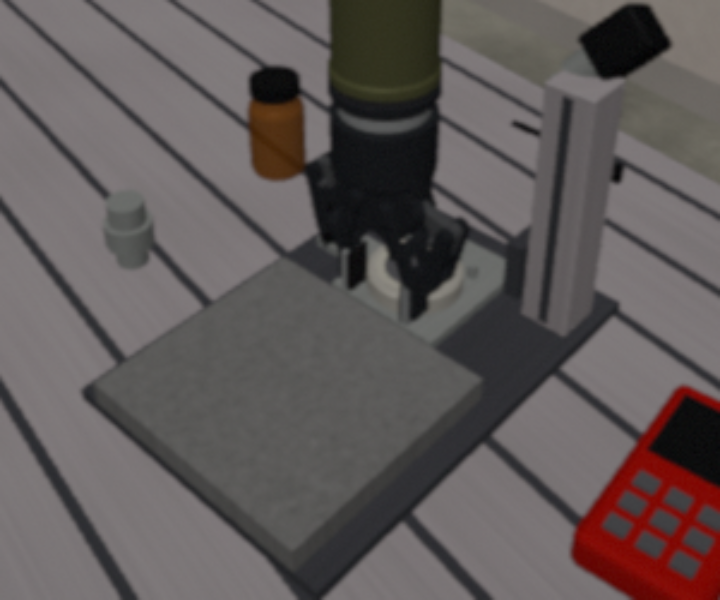

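View pics/t5.png

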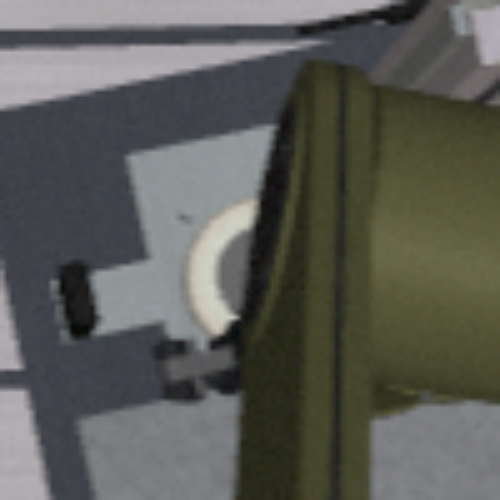

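Request:
drive_tool --motion '[[[1,0.2,0,0,0,0,0.59],[1,0.2,0,0,0,0,0.59],[1,0.2,0,0,0,0,0.59],[0,0,0,0,0,0,0.59]]]'

```text
time: 8.98
tool_pos: [0.5724, -0.0751, 0.0343]
eef_rot: [-0.065, 0.704, 0.065, 0.704]
force: [-0.3, 0.9, -0.2]
finger_gap: 0.0504
```

Request:
drive_tool --motion '[[[1,0.2,0,0,0,0,0.59],[0,0,0,0,0,0,0.59]]]'

```text
time: 9.22
tool_pos: [0.5732, -0.0749, 0.0343]
eef_rot: [-0.065, 0.704, 0.065, 0.704]
force: [-2.1, -0.0, 0.8]
finger_gap: 0.0505
```

Request:
drive_tool --motion '[[[1,0.2,0,0,0,0,0.59],[0,0,0,0,0,0,0.59]]]'

```text
time: 9.48
tool_pos: [0.5743, -0.0747, 0.0343]
eef_rot: [-0.065, 0.704, 0.065, 0.704]
force: [0.1, 0.3, -0.7]
finger_gap: 0.0504
```

Request:
drive_tool --motion '[[[1,0.2,0,0,0,0,0.59],[0,0,0,0,0,0,0.59]]]'

```text
time: 9.72
tool_pos: [0.5752, -0.0745, 0.0343]
eef_rot: [-0.065, 0.704, 0.065, 0.704]
force: [-0.6, -0.3, -0.3]
finger_gap: 0.0505
```

Request:
drive_tool --motion '[[[1,0.2,0,0,0,0,0.59],[0,0,0,0,0,0,0.59]]]'

```text
time: 9.98
tool_pos: [0.5755, -0.0744, 0.0342]
eef_rot: [-0.065, 0.705, 0.065, 0.704]
force: [-2.8, -0.8, 0.9]
finger_gap: 0.0506
```

Run:
```python
from plan import *
delta(-.04,0,.034)
im=bot.get_image('side');cv2.imwrite('pics/s6.png',cv2.resize(im[210:310,290:410,::-1],None,fx=5,fy=5,interpolation=cv2.INTER_CUBIC))
im=bot.get_image('top');cv2.imwrite('pics/t6.png',cv2.resize(im[140:240,310:410,::-1],None,fx=5,fy=5))
```

```text
t 9.97 TCP [ 0.5755 -0.0744  0.0342] stand [-0.0378  0.0006  0.0342] F [-2.8 -0.8  0.9] gap 0.0506
d mm [-2.1 -1.  -0.2] rv [ 0.    -0.001  0.003]
```

View pics/s6.png

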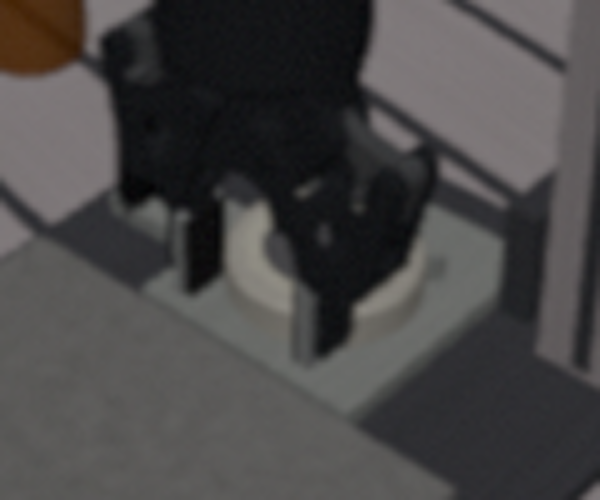

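Request:
drive_tool --motion '[[[1,0.2,0,0,0,0,0.59],[0,0,0,0,0,0,0.59]]]'

```text
time: 10.32
tool_pos: [0.5758, -0.0743, 0.0341]
eef_rot: [-0.065, 0.705, 0.065, 0.703]
force: [-4.3, -1.9, 2.2]
finger_gap: 0.0504
```

Request:
drive_tool --motion '[[[1,0.2,0,0,0,0,0.59],[0,0,0,0,0,0,0.59]]]'

```text
time: 10.58
tool_pos: [0.5759, -0.0743, 0.0341]
eef_rot: [-0.065, 0.706, 0.065, 0.703]
force: [-7.7, -2.6, 3.1]
finger_gap: 0.0504
```

Request:
drive_tool --motion '[[[-3,-0.6,0,0,0,0,0.59],[-5,-1,0,0,0,0,0.59],[-12,-2.3,0,0,0,0,0.59],[-15,-3,0,0,0,0,0.59],[-5,-1,30,0,0,0,0.47],[-10,0,45,0,0,0,0.47],[-30,0,45,0,0,0,0.47],[-50,0,15,0,0,0,0.47]]]'

```text
time: 11.58
tool_pos: [0.4498, -0.0827, 0.1721]
eef_rot: [-0.066, 0.702, 0.064, 0.707]
force: [-0.3, 0.1, 0.4]
finger_gap: 0.0399
```

Run:
```python
from plan import *
delta(0,.09,.048)
for n in('side','top'):
  im=bot.get_image(n);cv2.imwrite(f'pics/{n}7.png',im[:,:,::-1])
im=cv2.imread('pics/side7.png');cv2.imwrite('pics/s7.png',cv2.resize(im[180:310,280:430],None,fx=4.5,fy=4.5,interpolation=cv2.INTER_CUBIC))
im=cv2.imread('pics/top7.png');cv2.imwrite('pics/t7.png',cv2.resize(im[130:240,300:420],None,fx=5,fy=5,interpolation=cv2.INTER_CUBIC))
im=bot.get_image('wrist');cv2.imwrite('pics/w7.png',im[:,:,::-1])
```

```text
t 11.57 TCP [ 0.4498 -0.0827  0.1721] stand [-0.1629  0.0157  0.1721] F [-0.3  0.1  0.4] gap 0.0399
d mm [ 146.3  103.2 -124.1] rv [0.002 0.007 0.002]
```

View pics/s7.png

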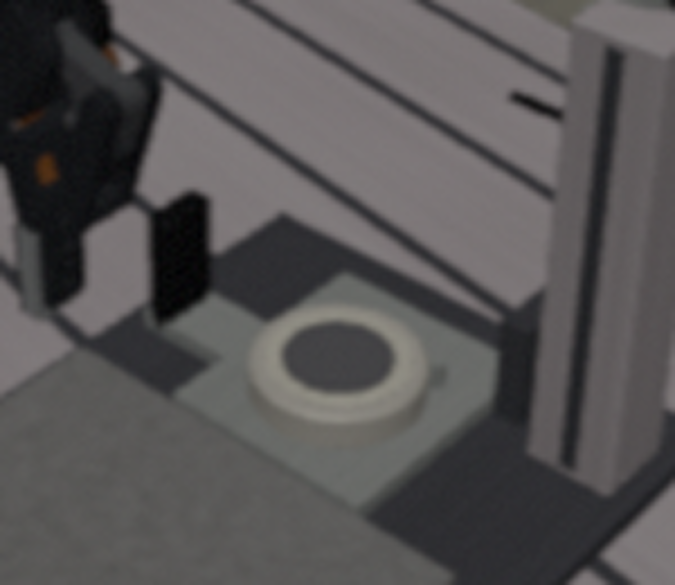

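View pics/t7.png

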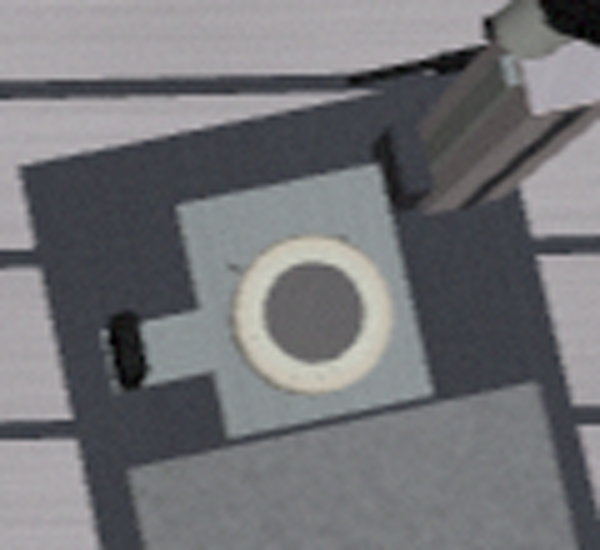

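View pics/w7.png

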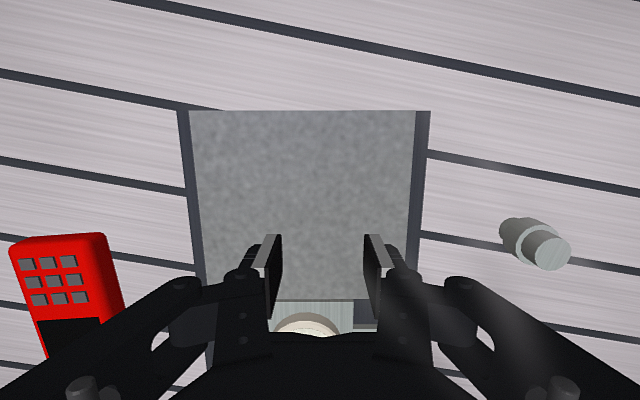

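Run:
```python
from plan import *
im=cv2.imread('pics/top7.png');
for n,f in(('top','pics/top7.png'),('side','pics/side7.png')):
  im=cv2.imread(f)
  hsv=cv2.cvtColor(im,cv2.COLOR_BGR2HSV)
  v=[.6127,-.0678,.1825] if n=='top' else [.6131,-.0711,.1882]
  p=proj(n,W(v,[0,0,.047]))[0];print(n,'exp dish',p)
  for dx,dy in((0,0),(-.003,0),(0,.003),(0,-.003)): print(dx,dy,proj(n,W(v,[dx,dy,.047]))[0]-p)
o=T((311,314),5,300,130);print('top seen',o)
o=T((338,363),4.5,280,180);print('side seen',o)
# draw overlay of expected dish top & pins
im=cv2.resize(cv2.imread('pics/top7.png')[130:240,300:420],None,fx=5,fy=5,interpolation=cv2.INTER_CUBIC)
v=[.6127,-.0678,.1825]
S=lambda uv:((uv-[300,130]+.5)*5-.5)
a=np.linspace(0,6.2832,80)
for P,c in(([[.038*np.cos(t),.038*np.sin(t),.047] for t in a],(0,0,255)),([[.0326+.004*np.cos(t),.0273+.004*np.sin(t),.041] for t in a],(0,255,0)),([[.0326+.004*np.cos(t),-.0273+.004*np.sin(t),.041] for t in a],(0,255,0)),(pl,(255,0,0)),([[s*.015,.09+u*.0065,.083] for s,u in((1,1),(1,-1),(-1,-1),(-1,1))],(0,255,255))):
  cv2.polylines(im,[S(proj('top',W(v,P))).round().astype(int)],True,c,1)
cv2.imwrite('pics/t7o.png',im)
```

```text
top exp dish [362.6502883  192.27113632]
0 0 [0. 0.]
-0.003 0 [0.28450157 1.2421791 ]
0 0.003 [-1.24452588  0.26314391]
0 -0.003 [ 1.24415529 -0.26306555]
side exp dish [354.6419252  260.25573012]
0 0 [0. 0.]
-0.003 0 [-1.01644416  0.7703128 ]
0 0.003 [-1.24584072 -0.6925093 ]
0 -0.003 [1.25127055 0.69552752]
top seen [361.8, 192.4]
side seen [354.72222222222223, 260.27777777777777]
```

View pics/t7o.png

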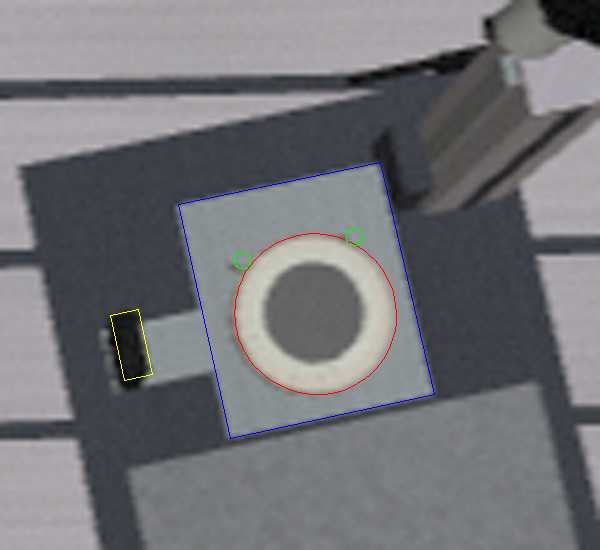

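Request:
drive_tool --motion '[[[36.5,26,0,0,0.007,0,0.47],[36.5,26,0,0,0,0,0.47],[36.5,26,0,0,0,0,0.47],[36.5,26,0,0,0,0,0.47],[0,0,0,0,0,0,0.47],[0,0,-20,0,0,0,0.47],[0,0,0,0,0,0,0.47]]]'

```text
time: 12.6
tool_pos: [0.592, 0.0218, 0.1471]
eef_rot: [-0.064, 0.708, 0.065, 0.7]
force: [-0.6, 0.3, -0.0]
finger_gap: 0.0401
```

Run:
```python
from plan import *
delta(0,.09,.048)
im=bot.get_image('wrist');cv2.imwrite('pics/w8.png',im[:,:,::-1])
print('exp handle top',proj('wrist',W(V,[[s*.015,.09+u*.0065,.083] for s,u in((1,1),(1,-1),(-1,-1),(-1,1))])).round(1).tolist())
im=bot.get_image('side');cv2.imwrite('pics/s8.png',cv2.resize(im[150:310,260:450,::-1],None,fx=3.5,fy=3.5,interpolation=cv2.INTER_CUBIC))
```

```text
t 12.6 TCP [0.592  0.0218 0.1471] stand [-0.0038  0.0921  0.1471] F [-0.6  0.3 -0. ] gap 0.0401
d mm [  4.2  -1.4 -99.1] rv [-0.    -0.012  0.003]
exp handle top [[329.6, 236.1], [311.6, 236.1], [311.1, 195.9], [329.7, 195.8]]
```

View pics/w8.png

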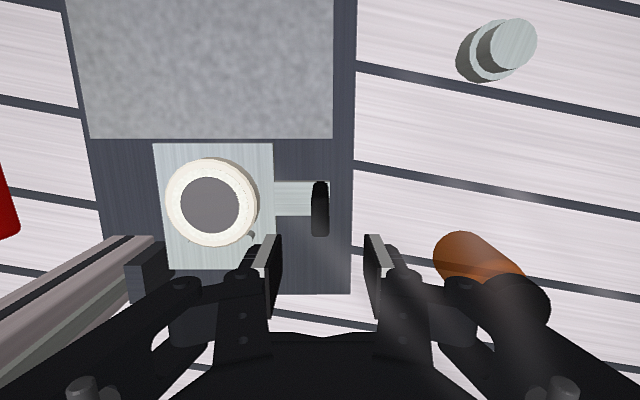

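View pics/s8.png

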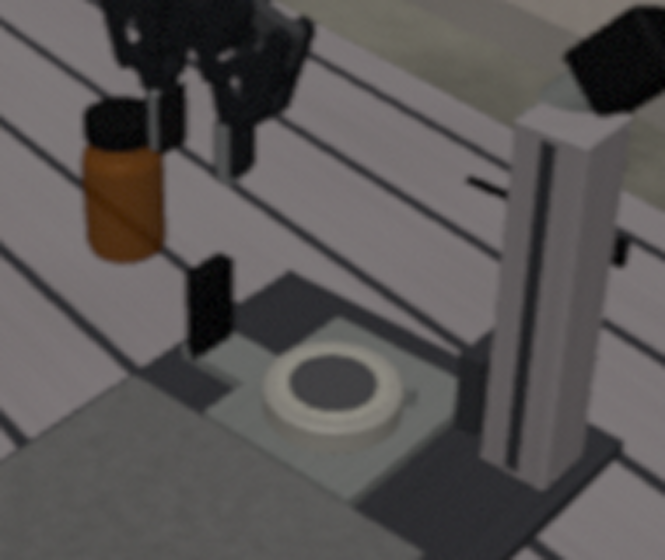

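Request:
drive_tool --motion '[[[4,-1.5,0,0,-0.01,0,0.47],[0,0,0,0,0,0,0.47],[0,0,-25,0,0,0,0.47],[0,0,-25,0,0,0,0.47],[0,0,0,0,0,0,0.47]]]'

```text
time: 13.32
tool_pos: [0.5966, 0.0206, 0.0979]
eef_rot: [-0.065, 0.704, 0.065, 0.704]
force: [0.3, -0.5, 0.2]
finger_gap: 0.0402
```

Run:
```python
from plan import *
delta(0,.0905,.048)
```

```text
t 13.32 TCP [0.5966 0.0206 0.0979] stand [0.0004 0.0901 0.0979] F [ 0.3 -0.5  0.2] gap 0.0402
d mm [ -0.5   0.4 -49.9] rv [-0.    -0.001  0.003]
```

Request:
drive_tool --motion '[[[0,0,-15,0,0,0,0.47],[0,0,-15,0,0,0,0.47],[0,0,-12,0,0,0,0.47],[0,0,-7,0,0,0,0.47],[0,0,0,0,0,0,0.47]]]'

```text
time: 13.95
tool_pos: [0.5977, 0.0206, 0.0495]
eef_rot: [-0.065, 0.704, 0.065, 0.705]
force: [0.2, -0.1, 0.1]
finger_gap: 0.0402
```

Run:
```python
from plan import *
delta(0,.0905,.048)
im=bot.get_image('side');cv2.imwrite('pics/s9.png',cv2.resize(im[150:310,260:450,::-1],None,fx=3.5,fy=3.5,interpolation=cv2.INTER_CUBIC))
im=bot.get_image('top');cv2.imwrite('pics/t9.png',cv2.resize(im[130:240,300:420,::-1],None,fx=5,fy=5,interpolation=cv2.INTER_CUBIC))
```

```text
t 13.95 TCP [0.5977 0.0206 0.0495] stand [0.0016 0.0899 0.0495] F [ 0.2 -0.1  0.1] gap 0.0402
d mm [-1.7  0.3 -1.5] rv [-0.     0.002  0.003]
```

View pics/s9.png

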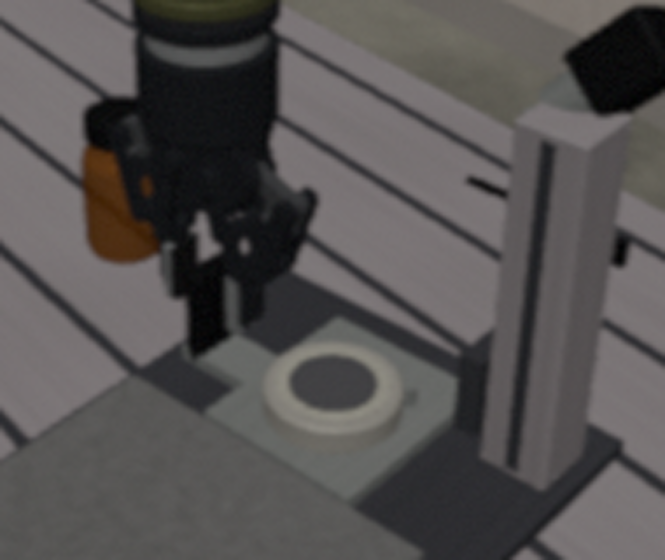

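View pics/t9.png

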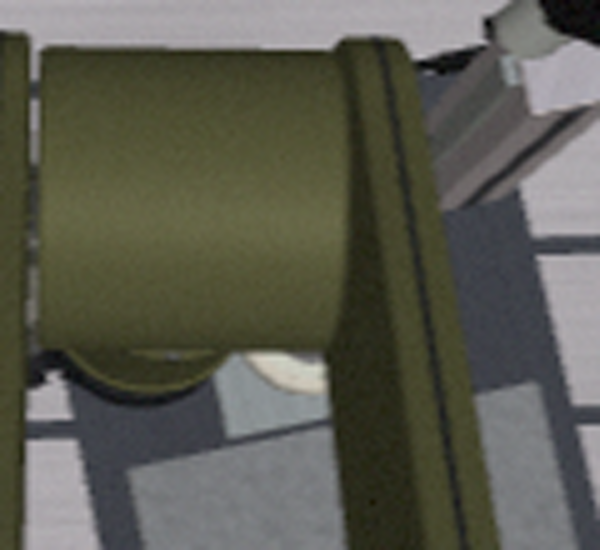

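Request:
drive_tool --motion '[[[0,0,0,0,0,0,0],[0,0,0,0,0,0,0],[0,0,0,0,0,0,0],[0,0,0,0,0,0,0],[0,0,0,0,0,0,0]]]'

```text
time: 14.68
tool_pos: [0.5985, 0.0212, 0.051]
eef_rot: [-0.064, 0.703, 0.065, 0.706]
force: [-0.8, 4.2, 5.5]
finger_gap: 0.012
```

Run:
```python
from plan import *
delta(0,.09,.048)
im=bot.get_image('side');cv2.imwrite('pics/s10.png',cv2.resize(im[150:310,260:450,::-1],None,fx=3.5,fy=3.5,interpolation=cv2.INTER_CUBIC))
```

```text
t 14.68 TCP [0.5985 0.0212 0.051 ] stand [0.0024 0.0903 0.051 ] F [-0.8  4.2  5.5] gap 0.012
d mm [-2.3 -0.8 -3. ] rv [-0.001  0.004  0.003]
```

View pics/s10.png

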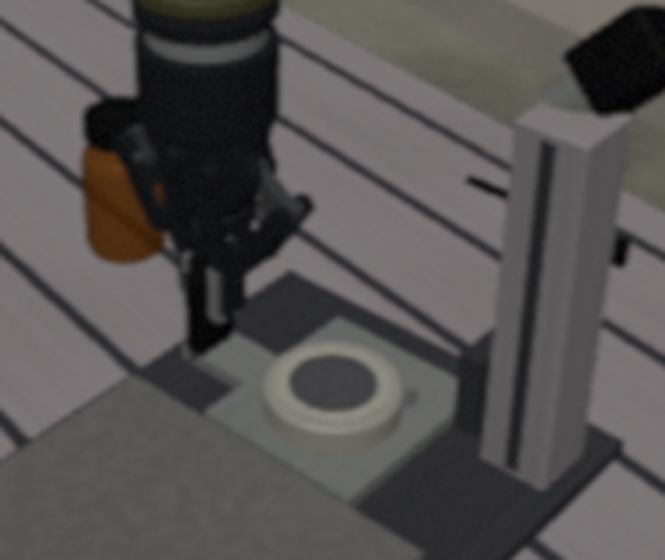

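Request:
drive_tool --motion '[[[0,0,2,0,0,0,0],[0,0,4,0,0,0,0],[0,0,6,0,0,0,0],[0,0,8,0,0,0,0],[0,0,8,0,0,0,0],[0,0,6,0,0,0,0],[0,0,4,0,0,0,0],[0,0,2,0,0,0,0]]]'

```text
time: 15.72
tool_pos: [0.5984, 0.0212, 0.0894]
eef_rot: [-0.064, 0.703, 0.065, 0.705]
force: [2.8, 4.3, -5.9]
finger_gap: 0.0121
```

Run:
```python
from plan import *
delta(0,.09,.048)
im=bot.get_image('side');cv2.imwrite('pics/s11.png',cv2.resize(im[130:310,260:450,::-1],None,fx=3.2,fy=3.2,interpolation=cv2.INTER_CUBIC))
```

```text
t 15.72 TCP [0.5984 0.0212 0.0894] stand [0.0024 0.0903 0.0894] F [ 2.8  4.3 -5.9] gap 0.0121
d mm [ -2.3  -0.8 -41.4] rv [-0.001  0.003  0.003]
```

View pics/s11.png

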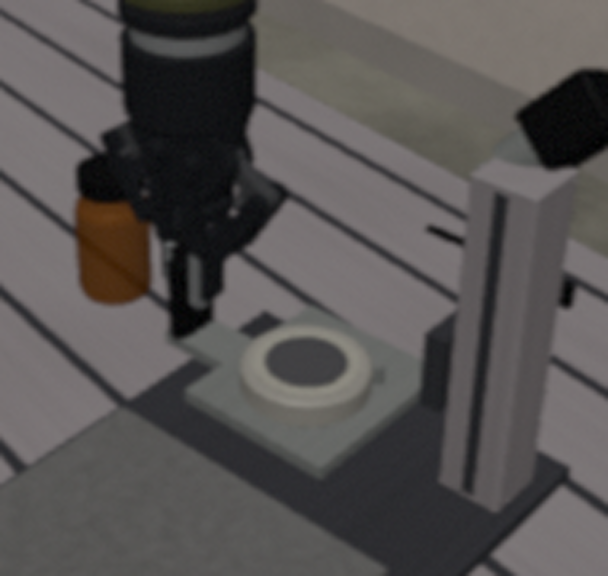

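Request:
drive_tool --motion '[[[0,0,3,0,0,0,0],[0,0,7,0,0,0,0],[0,0,10,0,0,0,0],[0,0,10,0,0,0,0],[0,0,10,0,0,0,0],[0,0,10,0,0,0,0],[0,0,7,0,0,0,0],[0,0,3,0,0,0,0]]]'

```text
time: 16.77
tool_pos: [0.5984, 0.0212, 0.1496]
eef_rot: [-0.064, 0.703, 0.065, 0.705]
force: [3.4, 4.5, -5.6]
finger_gap: 0.012
```

Request:
drive_tool --motion '[[[0,0,0,0,0,0,0]]]'

```text
time: 16.9
tool_pos: [0.5984, 0.0212, 0.1497]
eef_rot: [-0.064, 0.703, 0.065, 0.705]
force: [1.1, 4.8, -3.7]
finger_gap: 0.0121
```

Run:
```python
from plan import *
delta(0,.09,.048)
for n in('side','top','wrist'):
  im=bot.get_image(n);cv2.imwrite(f'pics/{n}12.png',im[:,:,::-1])
im=cv2.imread('pics/side12.png');cv2.imwrite('pics/s12.png',cv2.resize(im[160:290,310:450],None,fx=4.5,fy=4.5,interpolation=cv2.INTER_CUBIC))
```

```text
t 16.9 TCP [0.5984 0.0212 0.1497] stand [0.0024 0.0904 0.1497] F [ 1.1  4.8 -3.7] gap 0.0121
d mm [  -2.3   -0.8 -101.7] rv [-0.001  0.003  0.003]
```

View pics/s12.png

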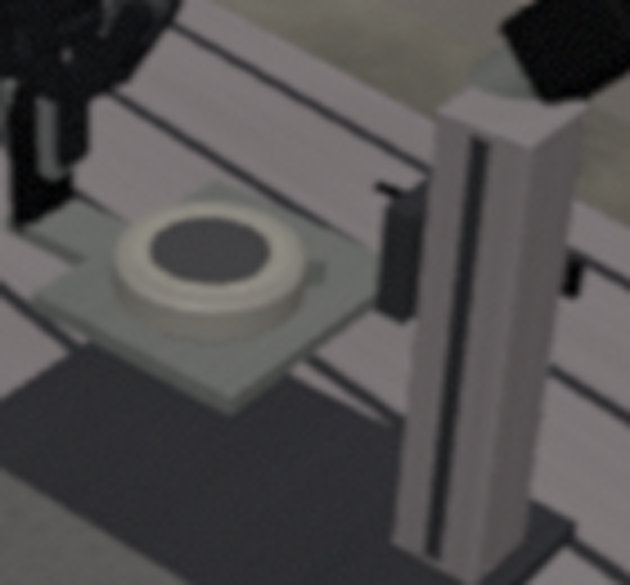

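View pics/wrist12.png

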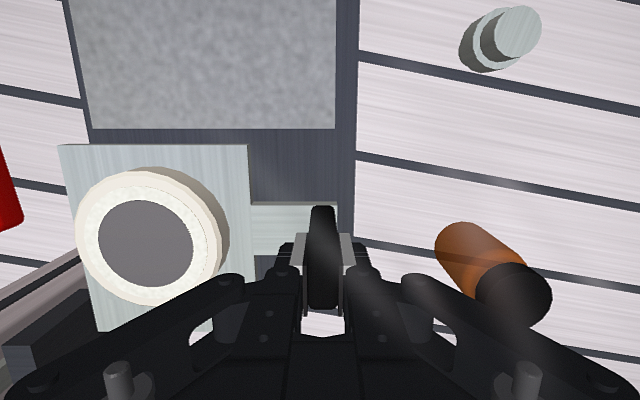

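View pics/top12.png

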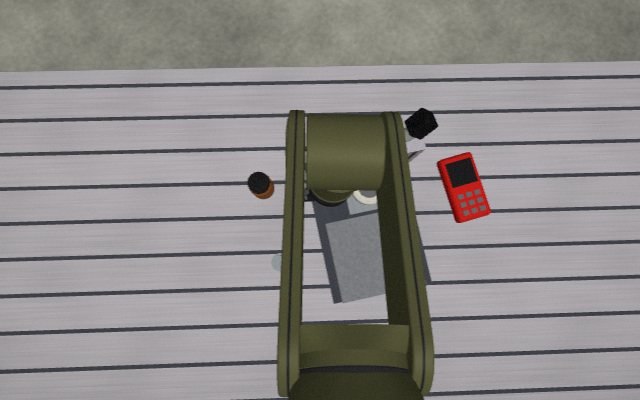

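Run:
```python
from plan import *
a=cv2.imread('pics/side7.png');b=cv2.imread('pics/side0.png');c=cv2.imread('pics/top7.png')
cv2.imwrite('pics/b1.png',np.vstack([cv2.resize(a[190:230,385:445],None,fx=12,fy=7*12/12,interpolation=cv2.INTER_NEAREST),cv2.resize(c[135:160,360:420],None,fx=12,fy=12,interpolation=cv2.INTER_NEAREST)]))
g=((a.astype(float)+b)/2).mean(2)
print(g[196:212,388:412].astype(int))
```

```text
[[114 114 115 115 116 115 115 115 114 113 108  96  80  65  55  58  75  88
   92  91  89  88  88  89]
 [113 113 115 114 114 116 116 116 116 115 115 113 108  96  77  60  56  67
   82  88  89  89  88  89]
 [113 114 114 114 115 116 115 116 116 116 116 116 115 111 103  88  75  71
   80  88  88  89  88  88]
 [115 113 114 114 113 109 106 109 113 116 116 116 116 116 115 111 102  90
   85  88  89  89  88  89]
 [114 114 113 114 108  89  72  80  96 104 110 114 116 117 117 116 113 100
   91  88  89  89  88  88]
 [115 115 115 113 102  71  39  34  48  61  79  98 109 115 116 117 115 102
   91  88  89  88  88  88]
 [116 116 115 114 104  83  58  40  23  20  36  57  80  98 107 113 113 102
   91  89  88  89  88  87]
 [115 116 116 116 114 109  98  82  61  40  22  20  36  55  72  91  98  94
   91  90  89  88  89  87]
 [115 115 116 117 117 116 115 110 100  82  62  40  25  22  29  45  61  80
   88  89  89  88  88  86]
 [115 115 116 116 116 117 117 117 115 110 100  83  69  56  38  26  41  72
   89  90  89  88  88  86]
 [114 115 115 115 115 116 116 117 117 118 115 112 108  99  82  62  56  76
   88  90  89  89  88  86]
 [114 115 114 116 115 115 116 116 117 117 117 117 117 115 111  99  85  83
   87  89  89  88  88  86]
 [114 114 115 115 116 116 116 115 116 117 117 117 117 117 116 113 100  90
   89  89  89  88  89  87]
 [116 115 115 114 115 116 116 116 116 116 116 117 116 117 117 115 103  92
   90  89  87  88  89  85]
 [118 118 116 115 115 114 116 116 116 116 116 116 116 117 117 115 103  92
   89  88  88  87  87  80]
 [114 117 117 117 115 115 115 115 116 116 116 116 116 117 117 114 103  92
   88  88  88  88  87  79]]
```

View pics/b1.png

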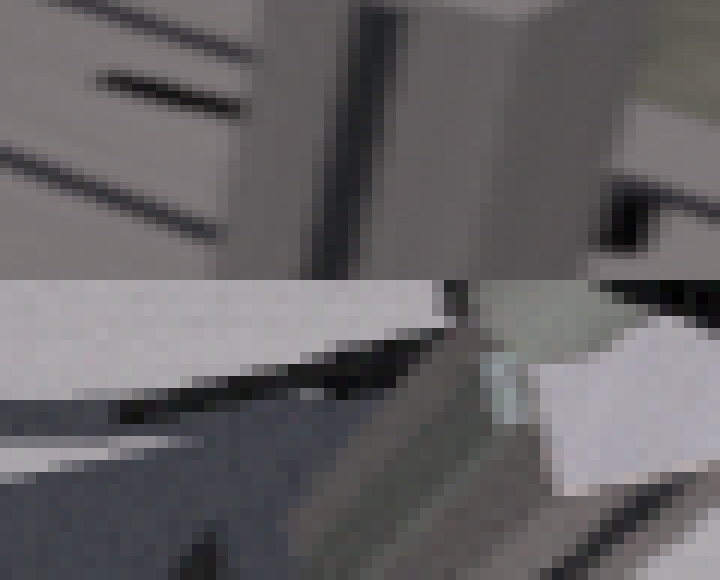

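Run:
```python
from plan import *
from scipy.ndimage import map_coordinates
a=cv2.imread('pics/side7.png').astype(float).mean(2);b=cv2.imread('pics/side0.png').astype(float).mean(2);g=(a+b)/2
for c in(394,395,396,397,398,399,400):
  col=g[196:209,c];d=np.clip(115-col,0,None)
  # mask to blade
  k=np.argmax(d*(np.abs(np.arange(13)+196-(201.9+.5*(c-396)))<2));lo,hi=max(0,k-3),k+4
  d=d[lo:hi];print(c,'cen',round((d*np.arange(196+lo,196+hi)).sum()/d.sum(),2),'thick',round(d.sum()/103,2))
vs={'side':[.6131,-.0711,.1882],'comb':V}
for nm,v in vs.items():
 for x in(.080,.084,.088):
  for h in(.14,.144,.148):
   for dz in(0,-.004):
    P=proj('side',W(v,[[x,-.02,h+dz],[x,-.04,h+dz]])); 
    r=P[0,1]+(398-P[0,0])*(P[1,1]-P[0,1])/(P[1,0]-P[0,0]);print(nm,x,h,dz,'tip',P[0].round(2),'row@398',round(r,2))
```

```text
394 cen 201.15 thick 1.94
395 cen 201.47 thick 2.27
396 cen 201.9 thick 2.38
397 cen 202.29 thick 2.62
398 cen 202.71 thick 2.71
399 cen 203.19 thick 2.69
400 cen 203.59 thick 2.53
side 0.08 0.14 0 tip [391.9  205.01] row@398 207.64
side 0.08 0.14 -0.004 tip [391.75 206.83] row@398 209.55
side 0.08 0.144 0 tip [392.06 203.18] row@398 205.72
side 0.08 0.144 -0.004 tip [391.9  205.01] row@398 207.64
side 0.08 0.148 0 tip [392.22 201.33] row@398 203.79
side 0.08 0.148 -0.004 tip [392.06 203.18] row@398 205.72
side 0.084 0.14 0 tip [393.16 204.14] row@398 206.22
side 0.084 0.14 -0.004 tip [393.   205.96] row@398 208.12
side 0.084 0.144 0 tip [393.32 202.31] row@398 204.31
side 0.084 0.144 -0.004 tip [393.16 204.14] row@398 206.22
side 0.084 0.148 0 tip [393.48 200.47] row@398 202.39
side 0.084 0.148 -0.004 tip [393.32 202.31] row@398 204.31
side 0.088 0.14 0 tip [394.4  203.28] row@398 204.82
side 0.088 0.14 -0.004 tip [394.24 205.1 ] row@398 206.71
side 0.088 0.144 0 tip [394.57 201.45] row@398 202.91
side 0.088 0.144 -0.004 tip [394.4  203.28] row@398 204.82
side 0.088 0.148 0 tip [394
[... 390 characters left out ...]
.82 202.56] row@398 205.65
comb 0.084 0.14 0 tip [391.93 203.53] row@398 206.15
comb 0.084 0.14 -0.004 tip [391.77 205.35] row@398 208.05
comb 0.084 0.144 0 tip [392.08 201.7 ] row@398 204.23
comb 0.084 0.144 -0.004 tip [391.93 203.53] row@398 206.15
comb 0.084 0.148 0 tip [392.24 199.87] row@398 202.31
comb 0.084 0.148 -0.004 tip [392.08 201.7 ] row@398 204.23
comb 0.088 0.14 0 tip [393.18 202.67] row@398 204.74
comb 0.088 0.14 -0.004 tip [393.02 204.49] row@398 206.64
comb 0.088 0.144 0 tip [393.34 200.85] row@398 202.83
comb 0.088 0.144 -0.004 tip [393.18 202.67] row@398 204.74
comb 0.088 0.148 0 tip [393.5  199.02] row@398 200.92
comb 0.088 0.148 -0.004 tip [393.34 200.85] row@398 202.83
```

Request:
drive_tool --motion '[[[0,0,2,0,0,0,0],[0,0,4,0,0,0,0],[0,0,5,0,0,0,0],[0,0,3,0,0,0,0],[0,0,2,0,0,0,0],[0,0,0,0,0,0,0]]]'

```text
time: 17.8
tool_pos: [0.5984, 0.0212, 0.1655]
eef_rot: [-0.064, 0.703, 0.065, 0.705]
force: [2.4, 4.5, -2.6]
finger_gap: 0.0125
```

```bash
cat > look.py <<'E'
from plan import *
import sys
k=sys.argv[1]
delta(0,.09,.048)
s=bot.observe();h=s['tool_pos'][2]-.051
print('lift est',h)
im=bot.get_image('side')[:,:,::-1].copy();cv2.imwrite(f'pics/side{k}.png',im)
S=4.5;ox,oy=310,150
z=cv2.resize(im[oy:oy+130,ox:ox+140],None,fx=S,fy=S,interpolation=cv2.INTER_CUBIC)
cv2.imwrite(f'pics/s{k}.png',z)
v=[.6131,-.0711,.1882]
P=np.array(pl)+[0,0,h]
q=((proj('side',W(v,P))-[ox,oy]+.5)*S-.5);print('exp corners',q.round(1).tolist())
z2=z.copy();cv2.polylines(z2,[q.round().astype(int)],True,(255,0,0),1);cv2.imwrite(f'pics/so{k}.png',z2)
E
python3 look.py 13
```

```text
t 17.8 TCP [0.5984 0.0212 0.1655] stand [0.0023 0.0904 0.1655] F [ 2.4  4.5 -2.6] gap 0.0125
d mm [  -2.2   -0.8 -117.5] rv [-0.001  0.003  0.003]
lift est 0.1145396117413365
exp corners [[217.0, 195.7], [414.8, 282.0], [233.9, 413.5], [31.9, 309.0]]
```

View pics/s13.png

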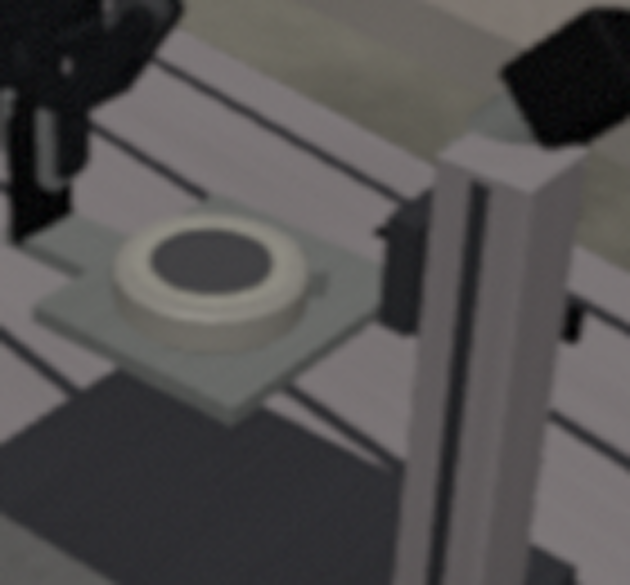

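View pics/so13.png

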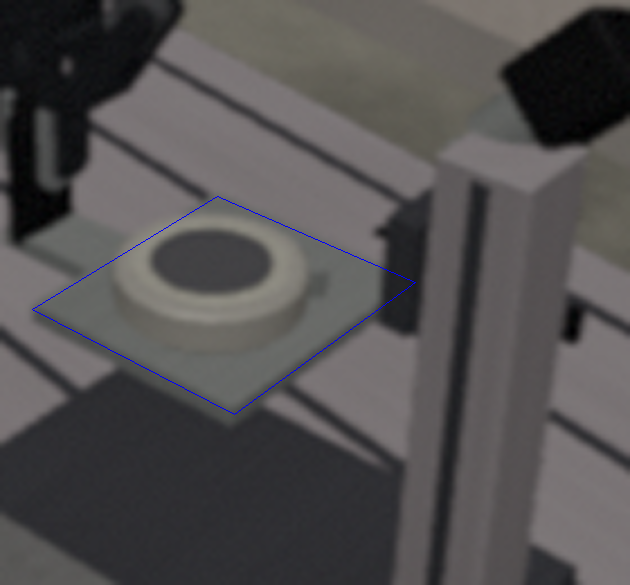

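Run:
```python
import cv2
im=cv2.imread('pics/side13.png')[185:250,312:402];im=cv2.convertScaleAbs(im,alpha=1.8,beta=-40)
cv2.imwrite('pics/z13.png',cv2.resize(im,None,fx=8,fy=8,interpolation=cv2.INTER_CUBIC))
```

```text
(no output)
```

View pics/z13.png

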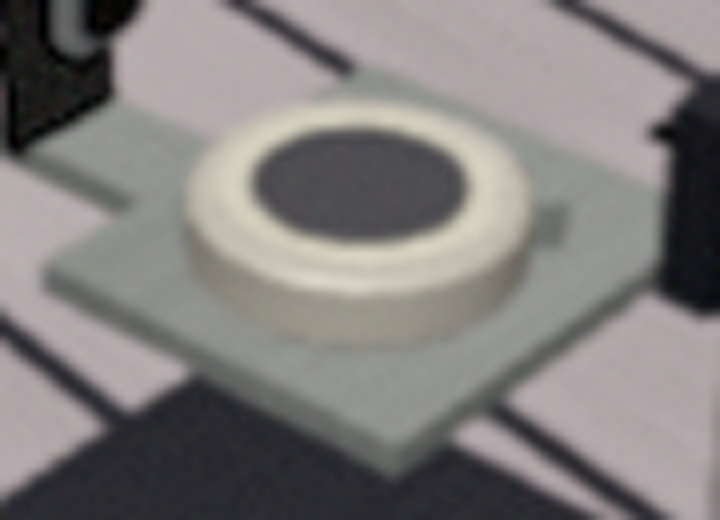

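Run:
```python
from plan import *
ob13=[(pl[0],T((363,64),8,312,185)),(pl[3],T((44,266),8,312,185)),(pl[2],T((392,452),8,312,185))]
ob0=[(P,p) for n,P,p in ob if n=='side']
h=.1145
def f(q,joint=True):
  r=[(proj('side',W(q[:3],np.array(P)+[0,0,h+q[3]]))[0]-p) for P,p in ob13]
  if joint: r+= [(proj('side',W(q[:3],P))[0]-p) for P,p in ob0]
  return np.concatenate(r)
for j in(True,False):
  r=least_squares(f,[.613,-.07,.186,0],args=(j,));print(j,r.x.round(4),r.fun.reshape(-1,2).round(1).tolist())
r=least_squares(lambda d:f([.6131,-.0711,.1882,d[0]],False),[0]);print(r.x,r.fun.reshape(-1,2).round(1).tolist())
r=least_squares(lambda d:f([d[1],d[2],.186,0],False),[0,.61,-.07]);vv=[r.x[1],r.x[2],.186];print(r.x,r.fun.reshape(-1,2).round(1).tolist())
for v in(vv,[.6131,-.0711,.1882]):
 def g(z):
    P=proj('side',W(v,[[.084,-.02,z[0]],[.084,-.04,z[0]]]));return P[0,1]+(398-P[0,0])*(P[1,1]-P[0,1])/(P[1,0]-P[0,0])-202.71
 z=least_squares(g,[.14]).x;print('blade mid z',z,'tip col',proj('side',W(v,[.084,-.02,z[0]])))
```

```text
True [ 0.6129 -0.0707  0.1895  0.0009] [[0.6, 0.1], [-0.6, 0.0], [0.9, -0.1], [-1.0, 0.4], [-0.0, -1.2], [0.2, 1.2], [0.9, -1.5], [-0.1, -0.1], [-1.1, 0.9]]
False [ 0.6185 -0.0632  0.1886 -0.0055] [[0.2, 0.5], [-0.5, 0.0], [0.2, -0.4]]
[0.00100305] [[0.9, 0.1], [-0.4, 0.0], [1.1, -0.0]]
[ 0.          0.6133932  -0.06929501] [[0.5, 0.1], [-0.8, -0.1], [0.3, -0.1]]
blade mid z [0.146922] tip col [[392.92659909 200.55213115]]
blade mid z [0.14732688] tip col [[393.45167697 200.78311865]]
```

Request:
drive_tool --motion '[[[0,0,1,0,0,0,0],[0,0,2,0,0,0,0],[0,0,1.5,0,0,0,0],[0,0,0.5,0,0,0,0],[0,0,0,0,0,0,0]]]'

```text
time: 18.48
tool_pos: [0.5984, 0.0212, 0.1703]
eef_rot: [-0.064, 0.703, 0.065, 0.705]
force: [2.6, 4.8, -5.0]
finger_gap: 0.0119
```

```bash
python3 look.py 14
python3 - <<'E'
import cv2
im=cv2.imread('pics/side14.png')[180:245,312:402];im=cv2.convertScaleAbs(im,alpha=1.8,beta=-40)
cv2.imwrite('pics/z14.png',cv2.resize(im,None,fx=8,fy=8,interpolation=cv2.INTER_CUBIC))
E
```

```text
t 18.48 TCP [0.5984 0.0212 0.1703] stand [0.0024 0.0904 0.1703] F [ 2.6  4.8 -5. ] gap 0.0119
d mm [  -2.3   -0.8 -122.3] rv [-0.001  0.003  0.003]
lift est 0.11931709871991358
exp corners [[217.4, 186.1], [415.8, 271.9], [234.4, 402.9], [31.6, 298.9]]
```

View pics/z14.png

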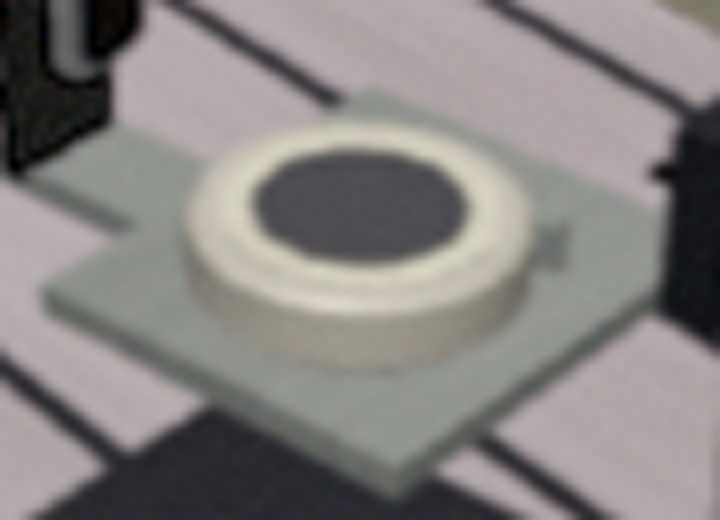

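Request:
drive_tool --motion '[[[0,0,0,0,0,0,0],[0,0,0,0,0,0,0],[0,0,0,0,0,0,0],[0,0,0,0,0,0,0],[0,0,0,0,0,0,0],[0,0,0,0,0,0,0],[0,0,0,0,0,0,0],[0,0,0,0,0,0,0]]]'

```text
time: 19.52
tool_pos: [0.5984, 0.0212, 0.1703]
eef_rot: [-0.064, 0.703, 0.065, 0.705]
force: [2.6, 4.4, -4.9]
finger_gap: 0.0125
```

Request:
drive_tool --motion '[[[0,0,0,0,0,0,0],[0,0,0,0,0,0,0],[0,0,0,0,0,0,0],[0,0,0,0,0,0,0],[0,0,0,0,0,0,0],[0,0,0,0,0,0,0],[0,0,0,0,0,0,0],[0,0,0,0,0,0,0]]]'

```text
time: 20.52
tool_pos: [0.5984, 0.0212, 0.1703]
eef_rot: [-0.064, 0.703, 0.065, 0.705]
force: [2.3, 4.7, -4.8]
finger_gap: 0.0121
```

Request:
drive_tool --motion '[[[0,0,0,0,0,0,0],[0,0,0,0,0,0,0],[0,0,0,0,0,0,0],[0,0,0,0,0,0,0],[0,0,0,0,0,0,0],[0,0,0,0,0,0,0],[0,0,0,0,0,0,0],[0,0,0,0,0,0,0]]]'

```text
time: 21.52
tool_pos: [0.5984, 0.0212, 0.1703]
eef_rot: [-0.064, 0.703, 0.065, 0.705]
force: [1.6, 5.0, -5.4]
finger_gap: 0.0123
```

Request:
drive_tool --motion '[[[0,0,0,0,0,0,0],[0,0,0,0,0,0,0],[0,0,0,0,0,0,0],[0,0,0,0,0,0,0]]]'

```text
time: 22.02
tool_pos: [0.5984, 0.0212, 0.1703]
eef_rot: [-0.064, 0.703, 0.065, 0.705]
force: [2.9, 4.5, -5.3]
finger_gap: 0.0124
```

```bash
python3 look.py 15
python3 - <<'E'
from plan import *
a=cv2.imread('pics/side14.png').astype(float)[180:245,312:402];b=cv2.imread('pics/side15.png').astype(float)[180:245,312:402]
print(np.abs(a-b).mean(),np.abs(a-b).max())
# corner refine by line fits on gradient: near-left edge & far-left edge vs prediction for lifts
g=cv2.imread('pics/side15.png').astype(np.float32).mean(2)
from scipy.ndimage import map_coordinates
v=[.6131,-.0711,.1882]
def edge(P0,P1,h,off=14):
    t=np.linspace(.15,.85,40);P=np.array(P0)*(1-t[:,None])+np.array(P1)*t[:,None]+[0,0,h];uv=proj('side',W(v,P))
    d=np.linspace(-5,5,101);out=np.array([map_coordinates(g,[uv[:,1]+k,uv[:,0]],order=3) for k in d]).mean(1);return d,out
for nm,(i,j,t) in {'near':(2,3,0),'left':(3,0,0),'far':(0,1,0)}.items():
    d,o=edge(pl[i],pl[j],.1193);gr=np.gradient(o,d);k=np.argsort(-np.abs(gr))[:1];print(nm,d[k],gr[k].round(1),o[::10].round(0))
E
```

```text
t 22.02 TCP [0.5984 0.0212 0.1703] stand [0.0024 0.0903 0.1703] F [ 2.9  4.5 -5.3] gap 0.0124
d mm [  -2.3   -0.8 -122.3] rv [-0.001  0.003  0.003]
lift est 0.11930229872663528
exp corners [[217.4, 186.1], [415.8, 272.0], [234.4, 402.9], [31.6, 298.9]]
0.6593732193732194 9.0
near [-0.8] [-11.3] [102. 102. 102. 100.  92.  82.  78.  81.  83.  81.  78.]
left [3.] [-9.9] [105. 105. 107. 111. 115. 118. 119. 116. 107.  99.  96.]
far [-0.8] [-6.8] [111. 113. 116. 115. 110. 104. 103. 107. 111. 113. 112.]
```

```bash
cat > ef.py <<'E'
from plan import *
from scipy.ndimage import map_coordinates
def offs(g,v,P0,P1,h,lo,hi,sgn):
    t=np.linspace(lo,hi,30);P=np.array(P0)*(1-t[:,None])+np.array(P1)*t[:,None]+[0,0,h];uv=proj('side',W(v,P))
    tg=uv[-1]-uv[0];tg/=np.linalg.norm(tg);n=np.array([-tg[1],tg[0]])
    if n[1]<0:n=-n
    d=np.arange(-3,3.01,.1);o=np.array([map_coordinates(g,[uv[:,1]+k*n[1],uv[:,0]+k*n[0]],order=1) for k in d]).mean(1)
    gr=sgn*np.gradient(o,d);k=np.argmax(gr);
    if 0<k<len(d)-1:
        a,b,c=gr[k-1:k+2];x=d[k]+.1*(.5*(a-c)/(a-2*b+c))
    else:x=d[k]
    return x,gr[k]
# (P0,P1,lo,hi,sign of intensity change going down image)
E1={'near':(pl[2],pl[3],.1,.9,-1),'far':(pl[0],pl[1],.1,.7,-1),'left':(pl[3],pl[0],.75,.95,-1),'left0':(pl[3],pl[0],.03,.2,-1)}
for k,h in((7,0),(12,.0987),(13,.1145),(15,.1193)):
    g=cv2.imread(f'pics/side{k}.png').astype(np.float32).mean(2)
    for v in([.6131,-.0711,.1882],):
        print(k,{n:tuple(np.round(offs(g,v,a[0],a[1],h,*a[2:]),2)) for n,a in E1.items()})
g=cv2.imread('pics/side0.png').astype(np.float32).mean(2);v=[.6131,-.0711,.1882]
for s in(1,-1):
  print({n:tuple(np.round(offs(g,v,deck[i],deck[j],0,.1,.9,s),2)) for n,(i,j) in {'dfar':(0,1),'dright':(1,2),'dnear':(2,3),'dleft':(3,0)}.items()})
E
python3 ef.py
```

```text
7 {'near': (np.float64(-0.99), np.float64(9.62)), 'far': (np.float64(1.64), np.float64(-0.31)), 'left': (np.float64(-3.0), np.float64(-1.92)), 'left0': (np.float64(1.81), np.float64(1.45))}
12 {'near': (np.float64(2.91), np.float64(13.25)), 'far': (np.float64(-3.0), np.float64(9.95)), 'left': (np.float64(3.0), np.float64(4.79)), 'left0': (np.float64(-0.76), np.float64(8.28))}
13 {'near': (np.float64(-0.77), np.float64(11.5)), 'far': (np.float64(-0.72), np.float64(6.46)), 'left': (np.float64(3.0), np.float64(9.21)), 'left0': (np.float64(-0.9), np.float64(8.87))}
15 {'near': (np.float64(-0.73), np.float64(11.57)), 'far': (np.float64(-0.8), np.float64(6.5)), 'left': (np.float64(3.0), np.float64(10.59)), 'left0': (np.float64(-0.74), np.float64(9.06))}
{'dfar': (np.float64(-0.65), np.float64(7.77)), 'dright': (np.float64(2.31), np.float64(0.17)), 'dnear': (np.float64(1.85), np.float64(0.01)), 'dleft': (np.float64(-0.02), np.float64(4.53))}
{'dfar': (np.float64(-2.74), np.float64(3.81)), 'dright': (np.float64(-1.49), np.float64(11.9)), 'dnear': (np.float64(-1.06), np.float64(9.18)), 'dleft': (np.float64(-1.95), np.float64(15.84))}
```

Request:
drive_tool --motion '[[[0,0,-0.4,0,0,0,0],[0,0,-0.4,0,0,0,0],[0,0,0,0,0,0,0],[0,0,0,0,0,0,0],[0,0,0,0,0,0,0],[0,0,0,0,0,0,0],[0,0,0,0,0,0,0],[0,0,0,0,0,0,0]]]'

```text
time: 23.08
tool_pos: [0.5984, 0.0212, 0.1697]
eef_rot: [-0.064, 0.703, 0.065, 0.705]
force: [3.2, 4.7, -4.1]
finger_gap: 0.0121
```

Request:
drive_tool --motion '[[[0,0,0,0,0,0,0],[0,0,0,0,0,0,0],[0,0,0,0,0,0,0],[0,0,0,0,0,0,0],[0,0,0,0,0,0,0],[0,0,0,0,0,0,0],[0,0,0,0,0,0,0],[0,0,0,0,0,0,0]]]'

```text
time: 24.08
tool_pos: [0.5984, 0.0212, 0.1697]
eef_rot: [-0.064, 0.703, 0.065, 0.705]
force: [2.0, 3.9, -3.9]
finger_gap: 0.0121
```

Request:
drive_tool --motion '[[[0,0,0,0,0,0,0],[0,0,0,0,0,0,0],[0,0,0,0,0,0,0],[0,0,0,0,0,0,0],[0,0,0,0,0,0,0],[0,0,0,0,0,0,0],[0,0,0,0,0,0,0],[0,0,0,0,0,0,0]]]'

```text
time: 25.08
tool_pos: [0.5984, 0.0212, 0.1697]
eef_rot: [-0.064, 0.703, 0.065, 0.705]
force: [1.9, 5.0, -4.0]
finger_gap: 0.0122
```

Request:
drive_tool --motion '[[[0,0,0,0,0,0,0],[0,0,0,0,0,0,0],[0,0,0,0,0,0,0],[0,0,0,0,0,0,0],[0,0,0,0,0,0,0],[0,0,0,0,0,0,0],[0,0,0,0,0,0,0],[0,0,0,0,0,0,0]]]'

```text
time: 26.08
tool_pos: [0.5984, 0.0212, 0.1697]
eef_rot: [-0.064, 0.703, 0.065, 0.705]
force: [2.3, 4.6, -4.2]
finger_gap: 0.0123
```

Request:
drive_tool --motion '[[[0,0,-2,0,0,0,0],[0,0,-4,0,0,0,0],[0,0,-6,0,0,0,0],[0,0,-6,0,0,0,0],[0,0,-6,0,0,0,0],[0,0,-6,0,0,0,0],[0,0,-6,0,0,0,0],[0,0,-6,0,0,0,0]]]'

```text
time: 27.08
tool_pos: [0.5984, 0.0212, 0.1278]
eef_rot: [-0.064, 0.703, 0.065, 0.705]
force: [2.9, 4.8, -2.6]
finger_gap: 0.0123
```

Request:
drive_tool --motion '[[[0,0,-6,0,0,0,0],[0,0,-6,0,0,0,0],[0,0,-6,0,0,0,0],[0,0,-6,0,0,0,0],[0,0,-6,0,0,0,0],[0,0,-6,0,0,0,0],[0,0,-6,0,0,0,0],[0,0,-6,0,0,0,0]]]'

```text
time: 28.08
tool_pos: [0.5984, 0.0212, 0.0798]
eef_rot: [-0.064, 0.703, 0.065, 0.705]
force: [1.3, 4.7, -3.1]
finger_gap: 0.0121
```

Request:
drive_tool --motion '[[[0,0,-5,0,0,0,0],[0,0,-4,0,0,0,0],[0,0,-3,0,0,0,0],[0,0,-3,0,0,0,0],[0,0,-2,0,0,0,0],[0,0,-2,0,0,0,0],[0,0,-2,0,0,0,0],[0,0,-1,0,0,0,0]]]'

```text
time: 29.08
tool_pos: [0.5984, 0.0212, 0.0579]
eef_rot: [-0.064, 0.703, 0.065, 0.705]
force: [2.3, 5.7, -4.3]
finger_gap: 0.012
```

Request:
drive_tool --motion '[[[0,0,-1.5,0,0,0,0],[0,0,-1.5,0,0,0,0],[0,0,-1.5,0,0,0,0],[0,0,-1,0,0,0,0],[0,0,-1,0,0,0,0],[0,0,0,0,0,0,0]]]'

```text
time: 29.82
tool_pos: [0.5984, 0.0212, 0.0513]
eef_rot: [-0.064, 0.703, 0.065, 0.705]
force: [2.2, 4.9, -4.7]
finger_gap: 0.0121
```

Request:
drive_tool --motion '[[[0,0,-1,0,0,0,0],[0,0,0,0,0,0,0]]]'

```text
time: 30.08
tool_pos: [0.5985, 0.0212, 0.051]
eef_rot: [-0.064, 0.703, 0.065, 0.705]
force: [1.5, 4.9, -1.2]
finger_gap: 0.0119
```

Request:
drive_tool --motion '[[[0,0,-1,0,0,0,0],[0,0,0,0,0,0,0]]]'

```text
time: 30.32
tool_pos: [0.5985, 0.0212, 0.0509]
eef_rot: [-0.065, 0.703, 0.065, 0.706]
force: [-0.6, 5.4, 6.7]
finger_gap: 0.0122
```

Request:
drive_tool --motion '[[[0,0,0,0,0,0,0.2],[0,0,0,0,0,0,0.47],[0,0,0,0,0,0,0.47],[0,0,0,0,0,0,0.47]]]'

```text
time: 30.82
tool_pos: [0.598, 0.0203, 0.0498]
eef_rot: [-0.065, 0.703, 0.064, 0.705]
force: [-0.4, -0.3, -0.2]
finger_gap: 0.0398
```

Run:
```python
from plan import *
delta(0,.09,.048)
im=bot.get_image('side');cv2.imwrite('pics/s16.png',cv2.resize(im[150:310,260:450,::-1],None,fx=3.5,fy=3.5,interpolation=cv2.INTER_CUBIC))
```

```text
t 30.82 TCP [0.598  0.0203 0.0498] stand [0.0018 0.0895 0.0498] F [-0.4 -0.3 -0.2] gap 0.0398
d mm [-1.9  0.1 -1.8] rv [0.    0.003 0.003]
```

View pics/s16.png

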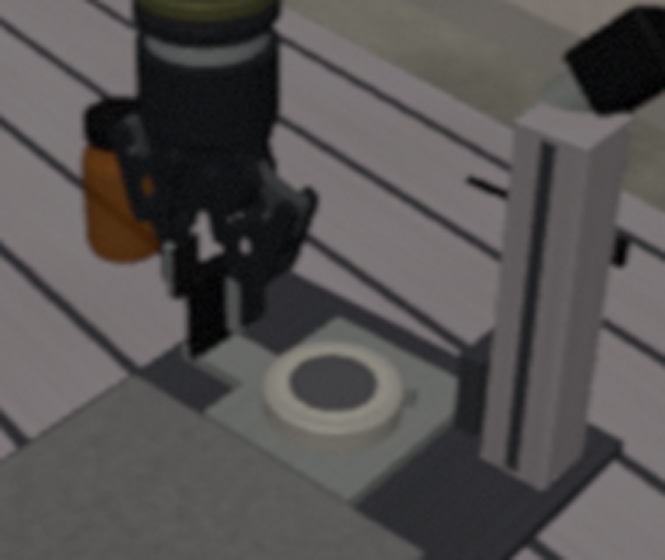

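The fingers are open and clear of the handle, the lift is down and the dish is seated. Next I go straight up, then back towards the robot.

Request:
drive_tool --motion '[[[0,0,10,0,0,0,0.47],[0,0,20,0,0,0,0.47],[0,0,35,0,0,0,0.47],[0,0,45,0,0,0,0.47],[0,0,45,0,0,0,0.47],[-30,0,20,0,0,0,0.47],[-45,0,0,0,0,0,0.47],[-45,0,0,0,0,0,0.47]]]'

```text
time: 31.88
tool_pos: [0.4773, 0.0206, 0.2261]
eef_rot: [-0.065, 0.702, 0.064, 0.706]
force: [-0.5, -0.2, 1.1]
finger_gap: 0.0403
```

Request:
drive_tool --motion '[[[-30,30,0,0,0,0,0.47],[0,45,0,0,0,0,0.47],[0,45,0,0,0,0,0.47],[0,45,0,0,0,0,0.47],[0,30,0,0,0,0,0.47],[0,0,0,0,0,0,0.47],[0,0,0,0,0,0,0.47]]]'

```text
time: 32.75
tool_pos: [0.4479, 0.215, 0.2253]
eef_rot: [-0.065, 0.703, 0.064, 0.705]
force: [1.2, -1.2, 0.3]
finger_gap: 0.0406
```

Run:
```python
from plan import *
delta(0,.09,.048)
for n in('side','top'):
  im=bot.get_image(n);cv2.imwrite(f'pics/{n}17.png',im[:,:,::-1])
a=cv2.resize(cv2.imread('pics/top17.png')[130:240,300:420],None,fx=5,fy=5,interpolation=cv2.INTER_CUBIC);cv2.imwrite('pics/t17.png',a)
for t in('tester','fitting','bottle','dish_center'):
  for n in('top','side'):
    r=bot.masks_of(n,t)
    if r:print(t,n,round(r[0]['score'],2),np.round(r[0]['centre'],1))
```

```text
t 32.75 TCP [0.4479 0.215  0.2253] stand [-0.1097  0.3087  0.2253] F [ 1.2 -1.2  0.3] gap 0.0406
d mm [ 148.2 -194.6 -177.3] rv [0.001 0.003 0.002]
tester top 0.8 [464.8 186.9]
tester side 0.72 [466.1 359.8]
fitting top 0.82 [275.6 265.4]
fitting side 0.59 [231.4 244.7]
bottle top 0.59 [261.2 184.9]
bottle side 0.95 [293.6 201.3]
dish_center top 0.98 [360.5 193.3]
dish_center side 0.88 [355.2 264.1]
```

View pics/side17.png

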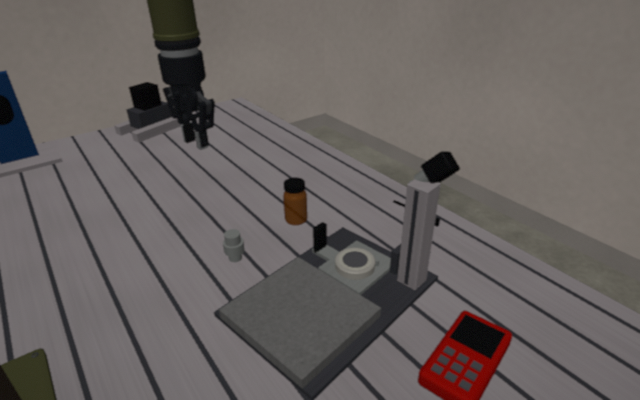

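View pics/t17.png

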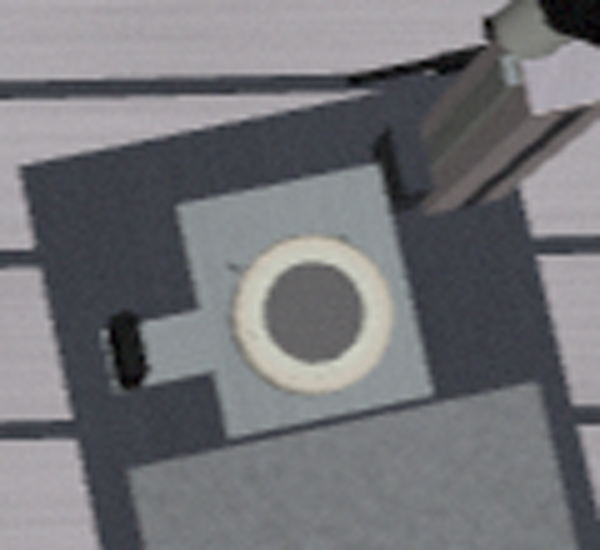

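The dish and lift sit exactly as they did before the lift (dish centre at about (311,314) in the enlarged top view). The tester, fitting and jar look unmoved in the side view. The arm is clear.

```bash
python3 -c "
from cell import bot
print(bot.hand_in())"
```

```text
the job is handed in; nothing more can be done
None
```

The job is done and handed in at about 33 s on the robot's clock, well under the 70 s limit. No verdict was given.

- **Slide:** I pushed the dish with the half-open fingers across the deck onto the lowered platform. It stopped firmly against the pins: the push force rose to about 8 N with no further movement. From the top camera it sits touching the left pin, and the right pin is mostly hidden behind it. That it touches both pins rests mainly on the firm stop.
- **Lift and hold:** I raised the lift by its handle and first held it at about 119.3 mm for 3.5 s. The side view put the platform just under 1 mm too high there, so I lowered it to about 118.7 mm and held it still for another 3.8 s. After that correction the platform top should be level with the blade's upper edge to about 1–1.5 mm. I made no fresh image measurement at the final height.
- **Lower and release:** I lowered it at about 48 mm/s, slowing to about 8 mm/s at the end. It touched bottom at the starting height (TCP z 0.051 m) before I opened the fingers and moved clear.

**Last checks:**
- The dish is seated as it was before the lift, the lift is fully down, and the gripper is touching nothing.
- The tester and jar are within about 2 px of where they started.
- The fitting is unmoved in the side view. In the top view its detected centre was about 5 px off, probably because the arm partly hid it.
- The cameras disagreed by 2–4 mm on the stand's sideways position. I set the height by comparing platform and blade within one side-camera image.

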